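# Hold a dish over the detector with a fork lifter

## Task

The covered dish waits on its small stand: take the fork lifter by its upright handle, slide the tines in under the dish and lift it off, never touching the dish itself with the gripper. Raise the dish higher than the row of dropper bottles and carry it over without disturbing the bottles, the beaker, the wash bottle or the eyepiece. Finish still holding the lifter, with the dish level, still and centred over the round detector and the underside of the tines about 1 cm above the detector's ring; nothing may ever touch the detector, which has a delicate window.

Things in the scene. Friction and masses are not known exactly. Their poses are not given: they have to be found in the camera images.
- dish_centre (a point): Centre (half-way up) of the covered round petri dish, 64 mm diameter over the cover, 16 mm high (underside 8 mm below this point; its foot, the lowest 3 mm, is 60 mm in diameter), about 35 g. It starts on the stand's rails with its underside 16 mm above the worktop. Its z axis points up out of the cover.
- dish_stand: Fixed aluminium stand, U-shaped from above, open to its own -x (roughly to the robot). Origin on the worktop under the dish seat's middle, x into the stand, z up. Two rails, x -23 to +43 mm, tops at 16 mm, inner faces at y = +-25 mm: a channel 50 mm wide and 16 mm high runs under the dish. Outside it 22 mm high curbs (outer faces y = +-39 mm); a bar 24 mm high closes x = +43 to +53 mm.
- lifter_seat (a point): Loose steel fork lifter, 140 g: middle of its dish seat, on the tines' upper face, 3 mm above its flat underside. x points to the tine tips, z up. Two tines 3 mm thick, 36 mm over both, reach to x = +36 mm; lip 2.5 mm high at the tips (x 32 to 36), bar 6 mm high behind (x -36 to -32): the dish sits between. A flat plate 36 mm wide runs back to x = -100 mm. Starts flat on the worktop.
- lifter_grip (a point): Grip point on the lifter's upright handle: a post 14 mm wide across the lifter (along y) and 26 mm long (along x), from 9 to 80 mm above the lifter's underside, standing 75 mm behind the seat point (x = -75 mm). This point is on the post's axis, 54 mm above the underside. Same axes as the seat. Grasp it from above across the 14 mm.
- window (a point): Centre of the detector's top: fixed grey round housing about 95 mm in diameter and 25 mm high with a raised ring round a recessed dark window. This point lies at the level of the ring's top, 25 mm above the worktop, on the axis; z up. A small metal socket sticks out 9 mm at its side.
- bottle_0_centre (a point): Centre (half-way up) of one of three dropper bottles standing in a row between stand and detector: 33 mm in diameter, up to 98 mm high, this point 48 mm above the worktop.
- bottle_1_centre (a point): The same for another dropper bottle.
- bottle_2_centre (a point): The same for the third dropper bottle.
- post_foot (a point): Foot, at worktop height, of the fixed upright frame post at the worktop's left front corner: 45 x 52 mm, from the floor to 1.2 m up; keep the arm clear of it, drawing in when swinging past. From its upper part (0.67 to 0.9 m above the worktop) a beam runs to the right between robot and worktop, 0.32 m from the base axis at its nearest.
- beaker: Small glass beaker, 45 mm diameter, 59 mm high, bystander behind the bottles; origin at the centre of its underside.
- wash_bottle: Wash bottle, 90 x 60 mm, 176 mm high, bystander at the back; origin at the centre of its underside.
- eyepiece: Small black eyepiece standing on its rim, 31 mm diameter, 36 mm high, bystander at the back; origin at the centre of its underside.
Mind the look-alikes: they are no part of the job. Of the things that look like the part that bears dish_centre, the largest one is meant.

How it is judged:
By the outcome, as a careful person would: the job done as asked, in the order asked, and still so for the second after the job is handed in, while the arm keeps its last pose, push and grip.
It also fails if it takes over 66 s, if anything falls off the work surface, if the arm or the gripper's body presses on something with over 40 N, if the wrist force passes 120 N, or if a joint passes its speed limit or range.

## Robot

A 6-joint arm with a two-finger parallel gripper is mounted at the origin on a cart in front of the work surface, level with it; the furniture and walls round the work are solid. World frame = base frame: x ahead of the robot, y to its left, z up, the work surface at z = 0. Lengths are in m, angles in rad, forces in N, time in s.
With the tool pointing down it reaches from about 0.275 to 0.75 m from the base axis. Payload 10.2 kg.
Tool frame: the origin (TCP) lies at the very end of the fingers, on their centre line; the grasp point (between the pads) lies 19 mm behind it; z points along the fingers, y is the direction in which the jaws open and shut (so a half turn about z gives the same grasp; the last joint's range is limited). The gripper opens to 85 mm and grips with 20 to 120 N. Pads are 22 mm wide; open, the fingers measure 114 mm over their backs; the gripper's body (76 mm by 85 mm) begins 54 mm behind the grasp point. The pads swing forward as they close: fully open they stand 13 mm farther back than shut.
Start: joints at [1.051, 0.313, 1.498, -0, 1.331, -0.223], TCP at [0.154, 0.502, 0.231] pointing down, gripper open.
Joint ranges: [-2.94, 2.94], [-0.97, 2.17], [0.19, 2.56], [-1.23, 4.37], [0.02, 3.11], [-2.88, 2.88]. Speed limits (rad/s): [2.39, 2.39, 3.01, 3.14, 3.14, 3.14].

## Interface

Orientations are given as [roll, pitch, yaw] about the fixed x, y, z axes, in that order (R = Rz(yaw) Ry(pitch) Rx(roll)).
In Python, from workcell import r gives the robot as it stands.
- The arm moves only by the tool jog_arm, never from a script. Its argument "rows" is a list of rows, each a list of 5 numbers: the closure, from 0 (fully open) to 1 (shut), then the shift along the world's x, y, z in mm, then the turn about the world's z in rad. A call has 1 to 5 rows; each row is the pose to reach, as a shift and turn from the pose commanded when the call began; what a row does not reach only later rows make up. A row lasts 1/12 s, in which the tool goes at most 41.7 mm and 7.16 degrees, less where a joint would pass 70% of its speed; a pose out of reach is approached as far as the arm can. A call with a gripper value outside its range is refused whole. The fingers move at their own pace and stop on an object; the grip force is fixed at half the most. Time passes only in rows, so rows that repeat a pose let the fingers close. It gives the time, the measured TCP pose, the force and the opening at its end, in the units of the state.
- r.sense(): the state, without advancing time (a new reading comes with each control period).
- r.grab_frame(name): name is "side" or "top" or "wrist"; returns a dict with "pixels" (420x560x3 uint8, red, green, blue), "depth" (420x560 float32, m along the optical axis (not along the pixel's ray), 0 where there is no reading), "intrinsics" (3x3 intrinsics, pixels), "R" (3x3) and "t" (3): a world point X has camera coordinates R X + t. Camera axes: x right, y down, z forward; pixel columns grow to the right and rows downward; lengths in m; the calibration is good to about 2 mm. The wrist camera is an equidistant fisheye: a pixel r from the principal point sees the ray r / f radians off the axis. A picture is of the moment at which its call begins.
- r.sign_off(): hands the job in, once; it reports no verdict.
The state is a dict: "time_s": time; "joints": joint angles; "qd": joint speeds; "effort": joint torques, N m; "tool_pos": TCP position; "tcp_rot": TCP orientation; "contact_force": force on the tool from outside, world axes, zero at the start; "ft_torque": the same for the moment, N m; "grip_width": finger opening in m.
Only numpy, scipy, OpenCV 4.12 (cv2) and the standard library are available. Lean on these libraries where they do the work, as an engineer would, in place of code of your own. Each camera call takes 0.05 s, during which the arm holds its last target.

## Working session

There is one attempt and no reset: what is moved stays moved. The work goes in short steps, Python scripts to look and compute and a tool call to move; the robot and the scene stay as the last step left them, time stands still between calls to the robot, and variables do not carry over. Pictures are saved under pics/ and viewed, and the job is handed in when it is done.

Besides the shell and the picture viewer there is one more tool, called after "Request:" as a command line: name --pt "numbers of a row" for each row, then --argument value for the rest. jog_arm: Moves the arm, as the interface text tells. Its arguments: {"type":"object","properties":{"rows":{"type":"array","items":{"type":"array","items":{"type":"number"}}}},"required":["rows"]}

```bash
ls; mkdir -p pics; python3 - <<'E'
from workcell import r
import cv2,numpy as np,pickle
s=r.sense();print(s)
for n in ["side","top","wrist"]:
    f=r.grab_frame(n);pickle.dump(f,open(n+'0.pkl','wb'))
    cv2.imwrite(f'pics/{n}0.png',f['pixels'][...,::-1]);print(n,f['intrinsics'],f['R'],f['t'])
E
```

```text
pics
{'time_s': 0.0, 'joints': array([ 1.05056531e+00,  3.13459067e-01,  1.49848728e+00, -1.59791562e-05,
        1.33102113e+00, -2.23392486e-01]), 'qd': array([-3.50958506e-04, -8.67120674e-04, -7.97830896e-04, -5.36029454e-04,
       -7.71966354e-05, -5.53422236e-04]), 'effort': array([ 4.80710605e-04, -4.12266719e+01, -2.59742653e+01, -1.65780484e-04,
        4.14381473e-03,  2.01831904e-05]), 'tool_pos': array([0.15342977, 0.50178526, 0.23071155]), 'tcp_rot': array([-3.14024855e+00, -2.89446036e-04,  2.84475773e+00]), 'contact_force': array([-0.37786831,  0.32310568,  0.30941159]), 'ft_torque': array([ 0.01102783,  0.02810139, -0.0023027 ]), 'grip_width': 0.08544472041375613}
side [[534.53879075   0.         277.26836216]
 [  0.         534.53879075 205.5729819 ]
 [  0.           0.           1.        ]] [[-9.98679723e-01  5.13692493e-02 -1.05097617e-04]
 [ 3.03698307e-02  5.88773329e-01 -8.07727455e-01]
 [-4.14304743e-02 -8.06664222e-01 -5.89556060e-01]] [0.51980279 0.13269863 1.14115191]
top [[429.57859162   0.         281.40379445]
 [  0.         429.57859162 209.71147058]
 [  0.           0.           1.        ]] [[ 0.00924789 -0.99980379 -0.01751742]
 [-0.99234092 -0.00701802 -0.12332979]
 [ 0.12318265  0.01852379 -0.99221112]] [-0.15294826  0.51800842  0.96486235]
wrist [[325.1922621    0.         277.43832061]
 [  0.         325.1922621  212.09736318]
 [  0.           0.           1.        ]] [[ 0.29214694  0.95637051 -0.00236921]
 [ 0.92106463 -0.28069324  0.26990973]
 [ 0.25746868 -0.0810355  -0.96288272]] [-0.52366343 -0.03596898  0.3773082 ]
```

View pics/side0.png

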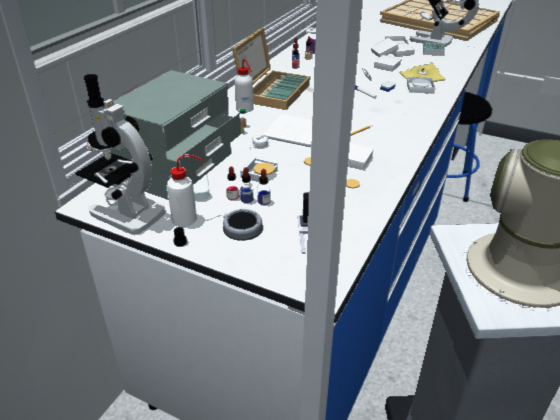

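View pics/top0.png

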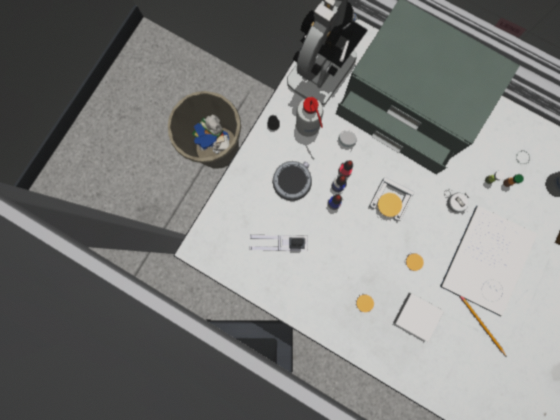

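View pics/wrist0.png

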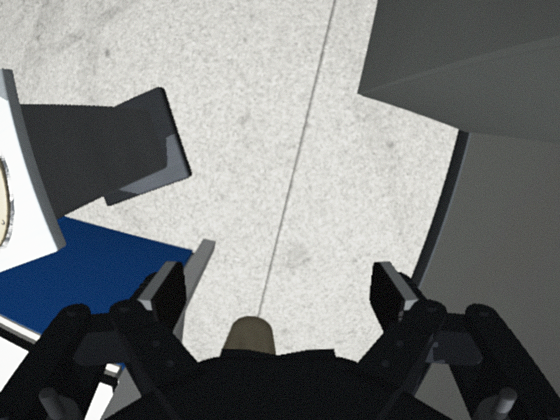

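```bash
cat > h.py <<'E'
import numpy as np,cv2,pickle
def ray(f,uv):
    K=f['intrinsics'];d=np.array([(uv[0]-K[0,2])/K[0,0],(uv[1]-K[1,2])/K[1,1],1.])
    R=f['R'];return -R.T@f['t'],R.T@d
def plane(f,uv,z):
    c,d=ray(f,uv);return c+d*(z-c[2])/d[2]
def proj(f,X):
    p=f['R']@np.asarray(X)+f['t'];K=f['intrinsics'];return (K@(p/p[2]))[:2]
def cloud(f):
    K=f['intrinsics'];d=f['depth'];v,u=np.mgrid[:420,:560]
    P=np.stack([(u-K[0,2])/K[0,0]*d,(v-K[1,2])/K[1,1]*d,d],-1)
    return (P-f['t'])@f['R']
E
python3 - <<'E'
from h import *
t=pickle.load(open('top0.pkl','rb'));s=pickle.load(open('side0.pkl','rb'))
print(-t['R'].T@t['t'],-s['R'].T@s['t'])
for n,uv,z in [('dish',(390,205),.03),('orange2',(415,262),.0),('orange3',(365,303),0),('window',(292,180),.025),('b0',(335,201),.09),('b1',(340,184),.09),('b2',(346,168),.09),('grip',(297,243),.08),('post?',(265,350),0)]:
    print(n,plane(t,uv,z))
def crop(f,u0,u1,v0,v1,k,name):
    im=f['pixels'][v0:v1,u0:u1,::-1];cv2.imwrite('pics/'+name,cv2.resize(im,None,fx=k,fy=k,interpolation=cv2.INTER_CUBIC))
crop(t,235,435,110,260,4,'ctop.png')
crop(s,150,350,140,265,4,'cside.png')
E
```

```text
[ 0.3966011  -0.16715576  1.01855376] [0.56236493 0.81569512 0.78001198]
dish [ 0.53208248 -0.39971847  0.03      ]
orange2 [ 0.40190216 -0.46212252  0.        ]
orange3 [ 0.30642453 -0.34404989  0.        ]
window [ 0.59048864 -0.17286247  0.025     ]
b0 [ 0.53183621 -0.26645596  0.09      ]
b1 [ 0.56951502 -0.27761065  0.09      ]
b2 [ 0.60532012 -0.29104514  0.09      ]
grip [ 0.44025228 -0.18430766  0.08      ]
post? [ 0.19794648 -0.11344504  0.        ]
```

View pics/ctop.png

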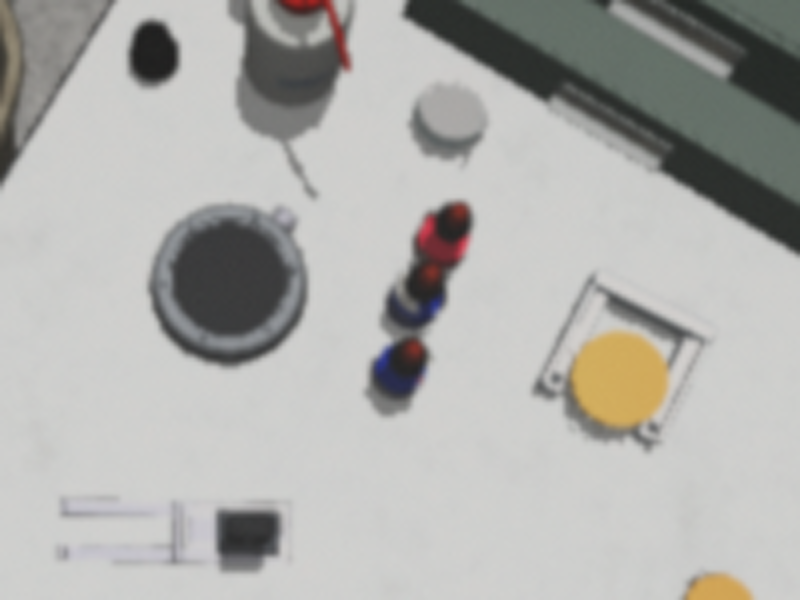

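View pics/cside.png

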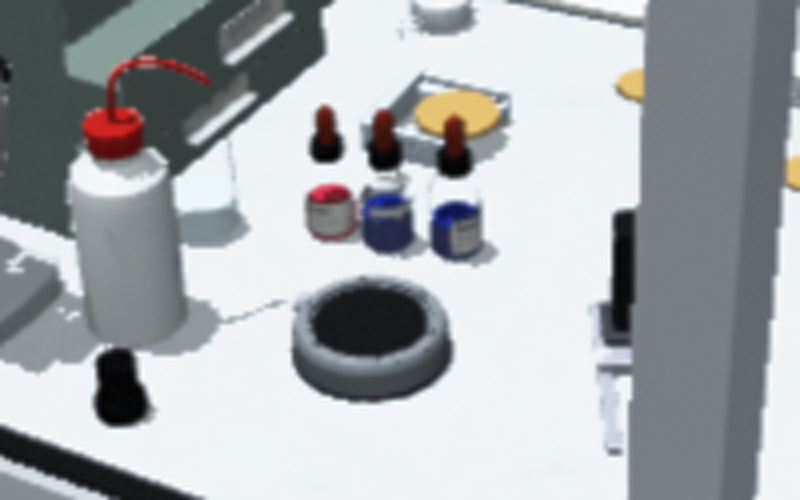

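```bash
python3 - <<'E'
from h import *
t=pickle.load(open('top0.pkl','rb'));s=pickle.load(open('side0.pkl','rb'))
for n,f in (('t',t),('s',s)):
    C=cloud(f);ok=f['depth']>0
    for z0,z1 in [(0.1,.2),(0.3,.4),(.5,.6),(.7,.9)]:
        m=ok&(C[...,2]>z0)&(C[...,2]<z1)&(C[...,0]>.2)&(C[...,0]<.6)&(C[...,1]<.5)&(C[...,1]>-.5)
        # print region stats
        if m.sum()>20:
            P=C[m];v,u=np.nonzero(m);print(n,z0,m.sum(),P.min(0).round(3),P.max(0).round(3),u.min(),u.max(),v.min(),v.max())
C=cloud(s)
for v in range(100,320,30):
    print(v,[(u,C[v,u].round(3).tolist()) for u in (312,325,340,352,360)])
for z in (0,.1,.231): print(plane(t,(180,255),z))
E
```

```text
t 0.1 443 [ 0.417 -0.492  0.1  ] [0.6   0.134 0.199] 135 447 166 252
t 0.3 900 [0.417 0.094 0.3  ] [0.478 0.135 0.4  ] 85 134 206 249
t 0.5 1321 [0.432 0.093 0.5  ] [0.478 0.136 0.6  ] 0 76 182 232
t 0.7 32991 [ 0.288 -0.193  0.7  ] [0.429 0.051 0.89 ] 0 325 217 419
s 0.1 1421 [ 0.416 -0.496  0.1  ] [0.599 0.162 0.2  ] 239 341 113 296
s 0.3 2120 [0.417 0.115 0.3  ] [0.479 0.161 0.4  ] 309 350 134 203
s 0.5 3362 [0.417 0.114 0.5  ] [0.479 0.162 0.6  ] 314 362 0 80
100 [(312, [0.358, -0.859, -0.003]), (325, [0.463, 0.147, 0.467]), (340, [0.444, 0.158, 0.471]), (352, [0.421, 0.124, 0.455]), (360, [0.196, -0.842, 0.001])]
130 [(312, [0.478, 0.139, 0.417]), (325, [0.461, 0.15, 0.422]), (340, [0.441, 0.156, 0.425]), (352, [0.258, -0.635, -0.001]), (360, [0.236, -0.62, 0.006])]
160 [(312, [0.476, 0.139, 0.367]), (325, [0.458, 0.151, 0.374]), (340, [0.436, 0.15, 0.373]), (352, [0.294, -0.424, 0.02]), (360, [0.274, -0.418, 0.023])]
190 [(312, [0.474, 0.14, 0.314]), (325, [0.456, 0.15, 0.32]), (340, [0.43, 0.138, 0.311]), (352, [0.311, -0.314, -0.003]), (360, [0.29, -0.313, -0.003])]
220 [(312, [0.472, 0.143, 0.257]), (325, [0.453, 0.152, 0.264]), (340, [0.424, 0.128, 0.245]), (352, [0.332, -0.185, -0.001]), (360, [0.313, -0.186, -0.002])]
250 [(312, [0.47, 0.143, 0.195]), (325, [0.45, 0.155, 0.204]), (340, [0.417, 0.115, 0.168]), (352, [0.351, -0.071, 0.004]), (360, [0.332, -0.076, -0.001])]
280 [(312, [0.467, 0.143, 0.125]), (325, [0.447, 0.157, 0.138]), (340, [0.39, 0.016, -0.002]), (352, [0.366, 0.017, -0.001]), (360, [0.329, -0.058, -0.076])]
310 [(312, [0.465, 0.148, 0.055]), (325, [0.443, 0.159, 0.065]), (340, [0.401, 0.093, -0.008]), (352, [0.348, -0.021, -0.133]), (360, [0.312, -0.087, -0.206])]
[0.41326871 0.09106634 0.        ]
[0.41163231 0.0657145  0.1       ]
[0.40948862 0.03250359 0.231     ]
```

```bash
python3 - <<'E'
from h import *
t=pickle.load(open('top0.pkl','rb'));s=pickle.load(open('side0.pkl','rb'))
im=t['pixels'];hsv=cv2.cvtColor(im,cv2.COLOR_RGB2HSV)
for n,f in (('t',t),('s',s)):
    h=cv2.cvtColor(f['pixels'],cv2.COLOR_RGB2HSV)
    m=cv2.inRange(h,(12,100,130),(28,255,255))
    k,l,st,c=cv2.connectedComponentsWithStats(m)
    for i in range(1,k):
        if st[i,4]>40:
            cn,_=cv2.findContours((l==i).astype(np.uint8),cv2.RETR_EXTERNAL,cv2.CHAIN_APPROX_NONE)
            P=np.array([plane(f,p[0],.032)[:2] for p in cn[0]]).astype(np.float32)
            cc,r=cv2.minEnclosingCircle(P)
            print(n,'orange',st[i],c[i].round(1),plane(f,c[i],.032).round(4),np.round(cc,4),round(r,4))
def up(f,u0,u1,v0,v1,k,name,lines=True):
    im=cv2.resize(f['pixels'][v0:v1,u0:u1,::-1],None,fx=k,fy=k,interpolation=cv2.INTER_CUBIC)
    for u in range(u0,u1,10): cv2.putText(im,str(u),((u-u0)*k,10),0,.35,(0,0,255));cv2.line(im,((u-u0)*k,12),((u-u0)*k,18),(0,0,255),1)
    for v in range(v0,v1,10): cv2.putText(im,str(v),(0,(v-v0)*k+4),0,.35,(0,0,255))
    cv2.imwrite('pics/'+name,im)
up(t,240,320,220,265,10,'lift.png'); up(t,360,420,175,225,12,'stand.png'); up(t,265,325,150,210,10,'det.png')
E
```

```text
t orange [378 193  24  24 436] [389.5 204.5] [ 0.5329 -0.398   0.032 ] [ 0.5335 -0.3983] 0.0276
t orange [406 254  17  16 217] [414.2 261.7] [ 0.4025 -0.4511  0.032 ] [ 0.4023 -0.4512] 0.019
t orange [357 295  17  17 225] [364.7 303. ] [ 0.3092 -0.3378  0.032 ] [ 0.3091 -0.3379] 0.0188
t orange [463 299  41  54 177] [482.8 325.1] [ 0.2639 -0.5988  0.032 ] [ 0.2624 -0.5987] 0.0696
s orange [401  63  43  18 331] [423.9  72. ] [-0.0606 -0.9972  0.032 ] [-0.0579 -1.0064] 0.092
s orange [254 163  21  11 164] [263.9 167.7] [ 0.5362 -0.3782  0.032 ] [ 0.5363 -0.3769] 0.0282
s orange [347 179  12   9  81] [352.2 183. ] [ 0.3163 -0.2943  0.032 ] [ 0.3178 -0.2947] 0.0183
```

View pics/lift.png

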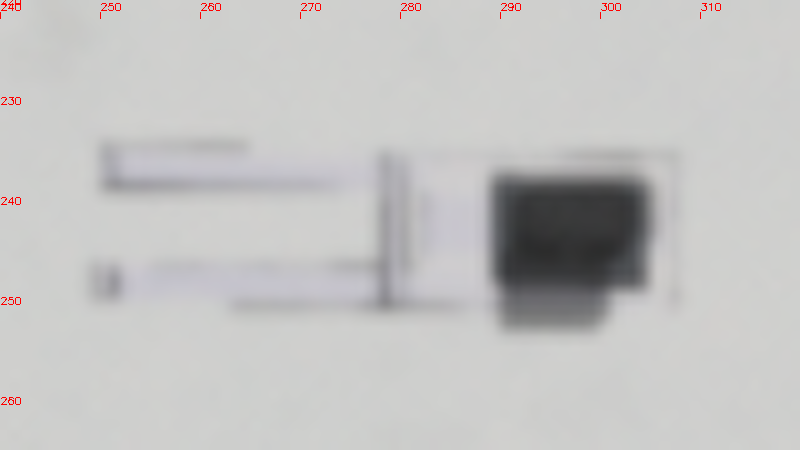

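View pics/stand.png

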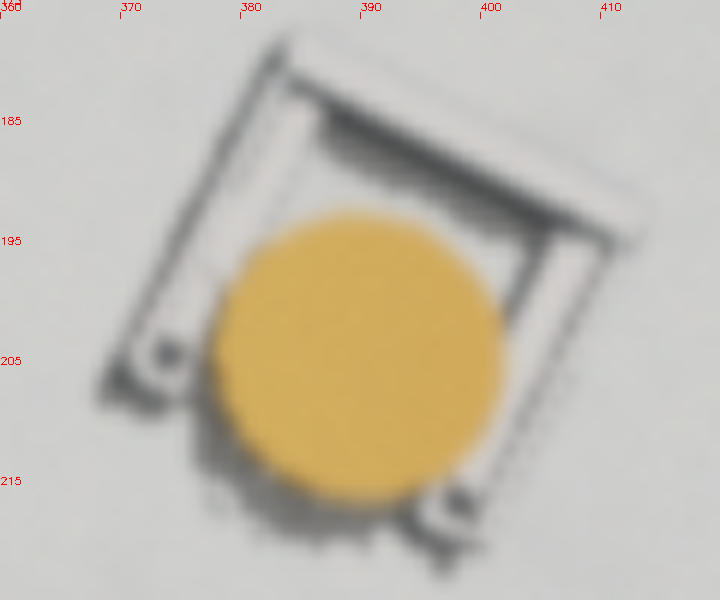

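View pics/det.png

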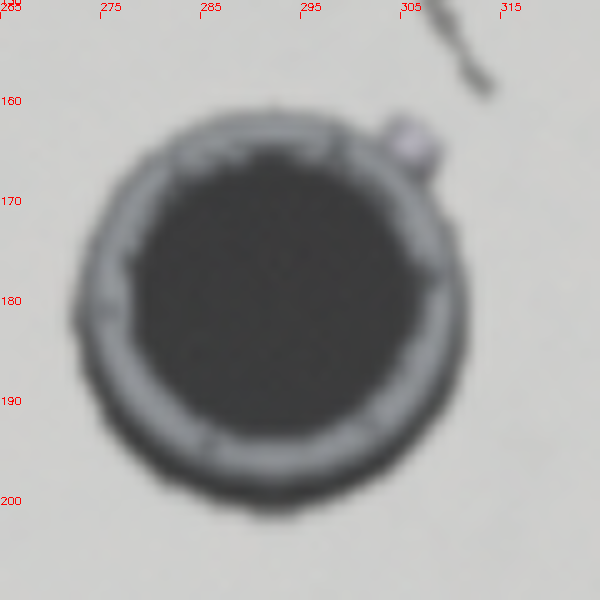

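```bash
python3 - <<'E'
from h import *
t=pickle.load(open('top0.pkl','rb'));s=pickle.load(open('side0.pkl','rb'))
for f,u,v in ((t,390,204),(s,264,168)):
    C=cloud(f);print(np.median(C[v-3:v+4,u-4:u+5].reshape(-1,3),0),C[v,u-8:u+9,2].round(3))
def tri(a,b):
    c1,d1=ray(t,a);c2,d2=ray(s,b);A=np.stack([d1,-d2],1);k=np.linalg.lstsq(A,c2-c1,rcond=None)[0];p,q=c1+k[0]*d1,c2+k[1]*d2
    return ((p+q)/2).round(4),np.linalg.norm(p-q).round(4)
print(tri((389.5,204.5),(263.9,167.7)))
# table plane check
for f in (t,s):
    C=cloud(f);m=(f['depth']>0)&(abs(C[...,0]-.5)<.02)&(abs(C[...,1]+.35)<.02);print(np.median(C[m][:,2]))
# detector dark window & ring
for n,f,box in (('t',t,(265,150,325,210)),('s',s,(215,200,270,245))):
    g=cv2.cvtColor(f['pixels'],cv2.COLOR_RGB2GRAY);u0,v0,u1,v1=box
    m=(g[v0:v1,u0:u1]<85).astype(np.uint8);k,l,st,c=cv2.connectedComponentsWithStats(m)
    for i in range(1,k):
        if st[i,4]>30:print(n,st[i],c[i]+[u0,v0],plane(f,c[i]+[u0,v0],.022).round(4))
# lifter points
print('post top corners');
for p in [(289.5,237.5),(304.5,237.5),(304.5,248.5),(289.5,248.5)]:print(p,plane(t,p,.08).round(4))
for p in [(249.5,234),(249.2,250),(278.3,235.5),(278.3,250.5),(307.5,235),(307.5,250.5)]:print(p,plane(t,p,.003).round(4))
print('stand')
for p in [(383.5,178.5),(413,194)]:print(p,plane(t,p,.024).round(4))
for p in [(368.5,206.5),(397.5,220)]:print(p,plane(t,p,.022).round(4))
E
```

```text
[ 0.53560207 -0.40164011  0.02126909] [0.019 0.024 0.02  0.021 0.021 0.023 0.021 0.024 0.019 0.025 0.02  0.023
 0.021 0.024 0.022 0.019 0.024]
[ 0.5361873  -0.39718801  0.02012318] [0.02  0.018 0.016 0.019 0.02  0.018 0.02  0.022 0.017 0.02  0.021 0.019
 0.018 0.018 0.017 0.019 0.02 ]
(array([ 0.5354, -0.4016,  0.0173]), np.float64(0.0007))
0.00040965438443158066
-0.0012475872253625926
t [ 13  15  29  29 615] [291.92845528 179.2       ] [ 0.593  -0.1727  0.022 ]
t [ 9 37 35 14 75] [289.77333333 195.96      ] [ 0.553  -0.1679  0.022 ]
s [ 13  11  29  18 410] [241.75121951 219.79268293] [ 0.5943 -0.1698  0.022 ]
s [  9  24  39  16 243] [244.11522634 233.93004115] [ 0.5889 -0.1176  0.022 ]
post top corners
(289.5, 237.5) [ 0.4521 -0.1679  0.08  ]
(304.5, 237.5) [ 0.4524 -0.2006  0.08  ]
(304.5, 248.5) [ 0.4284 -0.2007  0.08  ]
(289.5, 248.5) [ 0.4282 -0.168   0.08  ]
(249.5, 234) [ 0.4642 -0.0731  0.003 ]
(249.2, 250) [ 0.4264 -0.0731  0.003 ]
(278.3, 235.5) [ 0.4612 -0.1414  0.003 ]
(278.3, 250.5) [ 0.4258 -0.1418  0.003 ]
(307.5, 235) [ 0.4629 -0.2104  0.003 ]
(307.5, 250.5) [ 0.4264 -0.2105  0.003 ]
stand
(383.5, 178.5) [ 0.5955 -0.3873  0.024 ]
(413, 194) [ 0.5592 -0.4551  0.024 ]
(368.5, 206.5) [ 0.5293 -0.3516  0.022 ]
(397.5, 220) [ 0.4982 -0.4182  0.022 ]
```

Request:
jog_arm --pt "0 13 -38 0 -0.1" --pt "0 27 -75 0 -0.2" --pt "0 40 -113 0 -0.3" --pt "0 54 -150 0 -0.4" --pt "0 67 -188 0 -0.5"

```text
time_s: 0.57
tool_pos: [0.2205, 0.3124, 0.2311]
tcp_rot: [-3.141, 0.0, 2.341]
contact_force: [1.7, 0.3, 0.7]
grip_width: 0.0852
```

Tracks well. Continue to (0.29, 0.12).

Request:
jog_arm --pt "0 14 -38 0 -0.1" --pt "0 28 -76 0 -0.2" --pt "0 42 -114 0 -0.3" --pt "0 56 -152 0 -0.4" --pt "0 68 -192 0 -0.5"

```text
time_s: 0.98
tool_pos: [0.2886, 0.1205, 0.2314]
tcp_rot: [3.141, 0.0, 1.84]
contact_force: [1.2, 0.0, 0.7]
grip_width: 0.0855
```

Request:
jog_arm --pt "0 2 -40 0 -0.1" --pt "0 4 -80 0 -0.2" --pt "0 6 -120 0 -0.27" --pt "0 8 -160 0 -0.27" --pt "0 10 -200 0 -0.27"

```text
time_s: 1.4
tool_pos: [0.2979, -0.0799, 0.2315]
tcp_rot: [3.141, 0.0, 1.574]
contact_force: [1.0, -0.5, 0.6]
grip_width: 0.0854
```

Request:
jog_arm --pt "0 33 -23 0 0" --pt "0 66 -46 0 0" --pt "0 99 -69 0 0" --pt "0 132 -92 0 0" --pt "0 147 -104 0 0"

```text
time_s: 1.82
tool_pos: [0.4479, -0.1841, 0.2304]
tcp_rot: [-3.141, -0.0, 1.574]
contact_force: [-0.7, -0.7, -0.2]
grip_width: 0.0852
```

```bash
cat > snap.py <<'E'
import sys,cv2,pickle
from workcell import r
tag=sys.argv[1]
for n in sys.argv[2:]:
    f=r.grab_frame(n);f['state']=r.sense();pickle.dump(f,open(f'{n}{tag}.pkl','wb'));cv2.imwrite(f'pics/{n}{tag}.png',f['pixels'][...,::-1])
print(f['state'])
E
python3 snap.py 1 wrist top
```

```text
{'time_s': 1.9167, 'joints': array([-6.32501252e-01,  2.21894067e-01,  1.61983977e+00, -3.82915245e-05,
        1.30124519e+00, -6.35678331e-01]), 'qd': array([ 0.01164268, -0.07567053,  0.08937128,  0.0022309 ,  0.00691158,
        0.00124123]), 'effort': array([-5.74944355e-01, -3.43580246e+01, -2.76431662e+01,  1.79984192e-03,
       -1.22310296e-01, -1.41120979e-02]), 'tool_pos': array([ 0.44685788, -0.1833432 ,  0.2301773 ]), 'tcp_rot': array([-3.14045518e+00, -7.93434623e-04,  1.57398318e+00]), 'contact_force': array([-0.88908907,  0.80010897, -0.16952907]), 'ft_torque': array([ 0.01641525,  0.0251232 , -0.03740969]), 'grip_width': 0.08521762169576956}
```

View pics/wrist1.png

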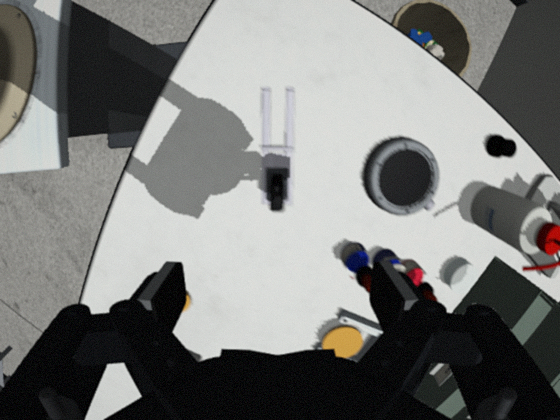

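View pics/top1.png

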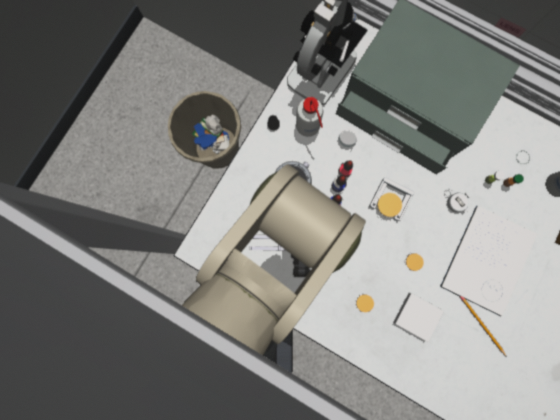

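```bash
cat >> h.py <<'E'
def fray(f,uv):
    K=f['intrinsics'];a=(uv[0]-K[0,2])/K[0,0];b=(uv[1]-K[1,2])/K[1,1];th=np.hypot(a,b)
    d=np.array([np.sin(th)*a/max(th,1e-9),np.sin(th)*b/max(th,1e-9),np.cos(th)]);R=f['R'];return -R.T@f['t'],R.T@d
def fplane(f,uv,z):
    c,d=fray(f,uv);return c+d*(z-c[2])/d[2]
def fproj(f,X):
    p=f['R']@np.asarray(X)+f['t'];rr=np.hypot(p[0],p[1]);th=np.arctan2(rr,p[2]);K=f['intrinsics']
    return np.array([K[0,2]+K[0,0]*th*p[0]/rr,K[1,2]+K[1,1]*th*p[1]/rr])
def up(f,u0,u1,v0,v1,k,name,pts=()):
    im=cv2.resize(f['pixels'][v0:v1,u0:u1,::-1],None,fx=k,fy=k,interpolation=cv2.INTER_CUBIC)
    for u in range(u0,u1,10): cv2.putText(im,str(u),((u-u0)*k,10),0,.35,(0,0,255));cv2.line(im,((u-u0)*k,12),((u-u0)*k,18),(0,0,255),1)
    for v in range(v0,v1,10): cv2.putText(im,str(v),(0,(v-v0)*k+4),0,.35,(0,0,255))
    for p in pts: cv2.circle(im,(int((p[0]-u0+.5)*k),int((p[1]-v0+.5)*k)),3,(0,255,0),1)
    cv2.imwrite('pics/'+name,im)
E
python3 - <<'E'
from h import *
f=pickle.load(open('wrist1.pkl','rb'))
c,_=fray(f,(277,212));print('cam',c)
def L(x,y,z): return (0.4446-y,-0.109+x,z)
pts=[fproj(f,L(x,y,z)) for x,y,z in [(36,18,3),(36,-18,3),(-100,18,3),(-100,-18,3)] for x,y,z in [(x/1e3,y/1e3,z/1e3)]]
pts+=[fproj(f,L(x/1e3,y/1e3,.08)) for x in(-62,-88) for y in (7,-7)]
print(np.round(pts,1))
up(f,245,315,75,220,5,'w1.png',pts)
up(f,310,390,290,380,7,'w1d.png',[fproj(f,(.5355,-.4012,.02))])
E
```

```text
cam [ 0.4487433  -0.11627895  0.37133452]
[[258.   84.8]
 [290.3  84.8]
 [258.5 202.9]
 [289.3 203. ]
 [265.3 183.1]
 [280.7 183.1]
 [265.4 210.6]
 [280.5 210.6]]
```

View pics/w1.png

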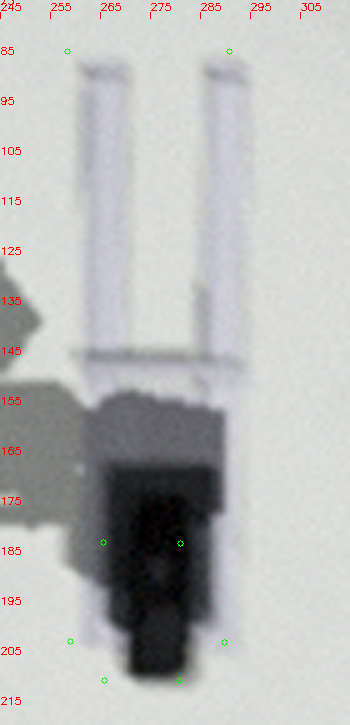

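View pics/w1d.png

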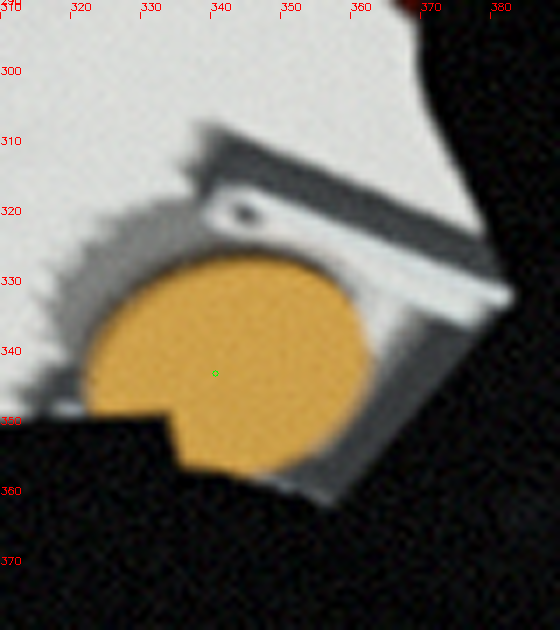

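Request:
jog_arm --pt "0 -1 -1 -40 0" --pt "0 -1 -1 -80 0" --pt "0 -1 -1 -120 0" --pt "0 -1 -1 -160 0" --pt "0 -1 -1 -195 0"

```text
time_s: 2.33
tool_pos: [0.4434, -0.1819, 0.0344]
tcp_rot: [-3.141, -0.001, 1.575]
contact_force: [0.4, -0.5, 0.3]
grip_width: 0.0854
```

Request:
jog_arm --pt "0.3 0 0 0 0" --pt "0.5 0 0 0 0" --pt "0.7 0 0 0 0" --pt "0.85 0 0 0 0" --pt "1 0 0 0 0"

```text
time_s: 2.75
tool_pos: [0.4454, -0.1834, 0.0383]
tcp_rot: [3.139, 0.002, 1.575]
contact_force: [-0.2, 0.8, -0.0]
grip_width: 0.0257
```

Request:
jog_arm --pt "1 0 0 0 0" --pt "1 0 0 0 0" --pt "1 0 0 0 0" --pt "1 0 0 0 0" --pt "1 0 0 0 0"

```text
time_s: 3.17
tool_pos: [0.4454, -0.1834, 0.0379]
tcp_rot: [3.139, 0.002, 1.575]
contact_force: [-0.1, 1.1, 9.1]
grip_width: 0.0133
```

```bash
python3 snap.py 2 wrist
```

```text
{'time_s': 3.2167, 'joints': array([-6.34527913e-01,  4.75690883e-01,  1.84053095e+00,  9.19375102e-06,
        8.22375512e-01, -6.38607706e-01]), 'qd': array([ 0.00118094,  0.00047513, -0.0020464 , -0.00028316,  0.00113515,
        0.0010889 ]), 'effort': array([-2.52443841e-01, -3.71312499e+01, -1.66369575e+01, -1.90149253e-02,
       -3.46113229e-01, -3.71943286e-02]), 'tool_pos': array([ 0.4453565 , -0.18340367,  0.03789767]), 'tcp_rot': array([3.13918361e+00, 1.78001269e-03, 1.57486773e+00]), 'contact_force': array([-1.21742182,  0.10398811,  8.23385296]), 'ft_torque': array([ 0.14692599,  0.21052273, -0.04175338]), 'grip_width': 0.013405501535240186}
```

View pics/wrist2.png

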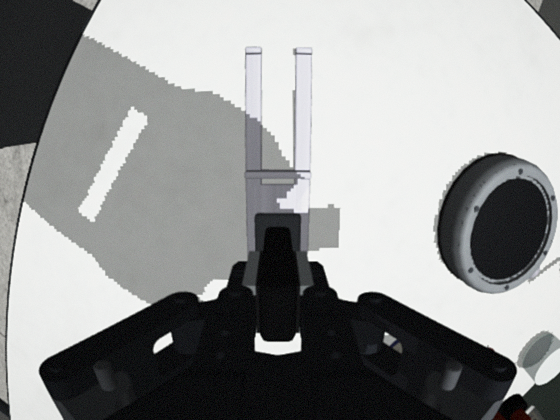

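Request:
jog_arm --pt "1 0 0 10 0" --pt "1 0 0 30 0" --pt "1 0 0 60 0" --pt "1 -10 -10 95 0" --pt "1 -20 -30 130 0"

```text
time_s: 3.63
tool_pos: [0.4239, -0.2114, 0.1684]
tcp_rot: [-3.141, -0.001, 1.577]
contact_force: [0.7, 0.2, -1.7]
grip_width: 0.0133
```

Request:
jog_arm --pt "1 -12 -25 0 -0.12" --pt "1 -20 -50 0 -0.24" --pt "1 -27 -70 0 -0.36" --pt "1 -34 -85 0 -0.48" --pt "1 -41 -101 0 -0.6"

```text
time_s: 4.05
tool_pos: [0.3829, -0.3146, 0.1672]
tcp_rot: [3.141, 0.0, 0.968]
contact_force: [0.1, 0.0, -1.8]
grip_width: 0.0132
```

Request:
jog_arm --pt "1 0 0 0 -0.12" --pt "1 0 0 0 -0.24" --pt "1 0 0 0 -0.36" --pt "1 0 0 0 -0.48" --pt "1 0 0 0 -0.6"

```text
time_s: 4.47
tool_pos: [0.3834, -0.3137, 0.1671]
tcp_rot: [3.141, -0.0, 0.369]
contact_force: [0.6, 0.4, -2.4]
grip_width: 0.0134
```

Request:
jog_arm --pt "1 0 0 0 -0.12" --pt "1 0 0 0 -0.24" --pt "1 0 0 0 -0.36" --pt "1 0 0 0 -0.48" --pt "1 0 0 0 -0.6"

```text
time_s: 4.88
tool_pos: [0.3834, -0.3137, 0.1671]
tcp_rot: [3.141, -0.0, -0.231]
contact_force: [0.5, -0.2, -1.9]
grip_width: 0.0133
```

Request:
jog_arm --pt "1 0 0 -15 -0.12" --pt "1 0 0 -30 -0.24" --pt "1 0 0 -50 -0.27" --pt "1 0 0 -50 -0.27" --pt "1 0 0 -50 -0.27"

```text
time_s: 5.3
tool_pos: [0.3833, -0.3136, 0.1167]
tcp_rot: [-3.141, 0.001, -0.494]
contact_force: [-0.7, -0.1, -1.3]
grip_width: 0.0137
```

```bash
python3 snap.py 3 wrist top side
```

```text
{'time_s': 5.45, 'joints': array([-9.22686825e-01,  3.73717531e-01,  1.73415974e+00,  2.81838128e-07,
        1.03153049e+00,  1.14228545e+00]), 'qd': array([ 0.00177457,  0.00109312,  0.00369604,  0.00023757, -0.00562397,
        0.00521913]), 'effort': array([-1.67945854e-02, -4.05768871e+01, -2.24723876e+01,  8.01007496e-03,
       -3.88118351e-03, -1.14703944e-02]), 'tool_pos': array([ 0.38391577, -0.3143514 ,  0.11772424]), 'tcp_rot': array([ 3.14068502e+00, -1.98744239e-03, -4.94175186e-01]), 'contact_force': array([ 0.34014079, -0.29232203, -1.19392828]), 'ft_torque': array([0.03364174, 0.05267066, 0.04639073]), 'grip_width': 0.01337163366786133}
```

View pics/wrist3.png

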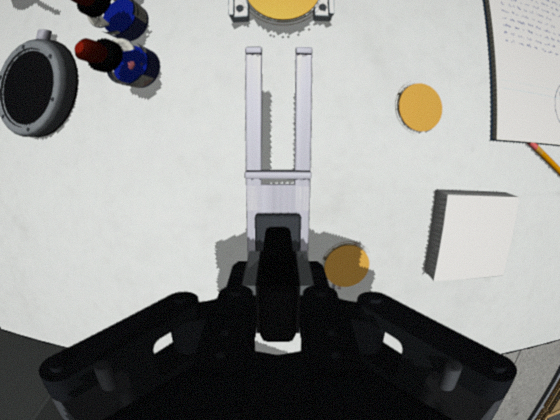

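View pics/side3.png

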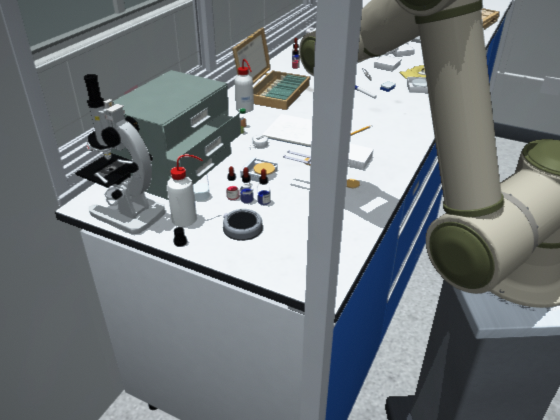

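View pics/top3.png

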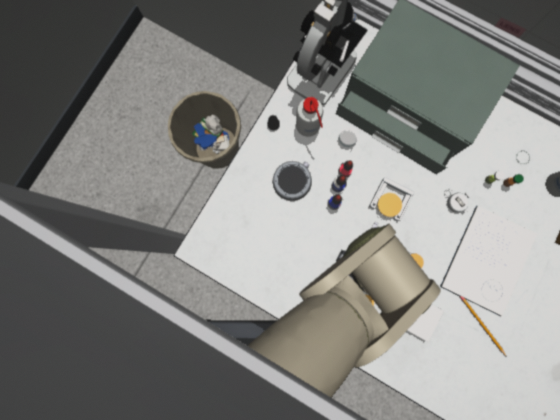

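```bash
python3 - <<'E'
from h import *
f=pickle.load(open('wrist3.pkl','rb'))
up(f,225,340,0,80,7,'w3a.png'); up(f,235,325,150,270,6,'w3b.png')
E
```

```text
(no output)
```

View pics/w3a.png

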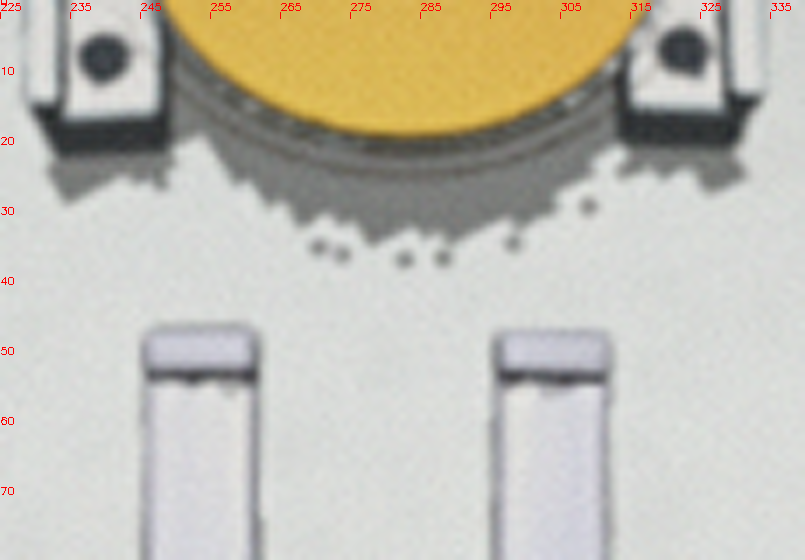

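View pics/w3b.png

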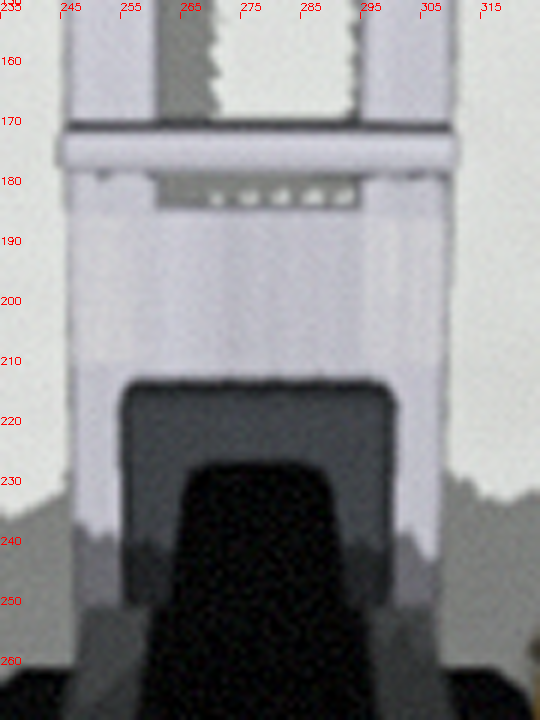

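```bash
python3 - <<'E'
from h import *
f=pickle.load(open('wrist3.pkl','rb'));st=f['state'];tp=st['tool_pos'];yaw=st['tcp_rot'][2]
ex=np.array([np.cos(yaw),np.sin(yaw)]);ey=np.array([-ex[1],ex[0]])
T=lambda p:(np.array([(p[:2]-tp[:2])@ex,(p[:2]-tp[:2])@ey])*1e3).round(1)
us=tp[2]-.038
for n,p,z in [('tipL',(245.5,47.5),us+.0055),('tipR',(312,48.3),us+.0055),('lipinL',(253,53.3),us+.0055),('lipinR',(304,53.5),us+.0055),('barL',(244.7,175),us+.009),('barR',(310.7,175),us+.009),('barfrontL',(250,171.4),us+.009),('barfrontR',(306,171.2),us+.009),
 ('screwL',(239.9,8.3),.022),('screwR',(322.7,7.3),.022),('screwL16',(239.9,8.3),.016),('screwR16',(322.7,7.3),.016),('foot?',(283,24.3),.016),('orange',(283.5,19),.02),('innerL',(248.3,20.5),.016),('innerR',(313.5,19.5),.016),('outL',(229.3,14.5),.022),('outR',(333.8,13.5),.022)]:
    P=fplane(f,p,z);print(n,P.round(4),'tool',T(P))
print('dish est in tool',T(np.array([.5355,-.4012])))
E
```

```text
tipL [ 0.4886 -0.3517  0.085 ] tool [110.2  16.6]
tipR [ 0.4718 -0.3822  0.085 ] tool [109.8 -18.2]
lipinL [ 0.4838 -0.3536  0.085 ] tool [106.9  12.7]
lipinR [ 0.4711 -0.377   0.085 ] tool [106.8 -14. ]
barL [ 0.4287 -0.3189  0.0885] tool [41.9 17.1]
barR [ 0.4123 -0.3495  0.0885] tool [ 41.9 -17.7]
barfrontL [ 0.4291 -0.3223  0.0885] tool [43.8 14.3]
barfrontR [ 0.4152 -0.3483  0.0885] tool [ 43.9 -15.2]
screwL [ 0.5343 -0.3644  0.022 ] tool [156.4  27.1]
screwR [ 0.5068 -0.4179  0.022 ] tool [157.6 -33.1]
screwL16 [ 0.5366 -0.3648  0.016 ] tool [158.6  27.8]
screwR16 [ 0.5084 -0.4197  0.016 ] tool [159.9 -33.9]
foot? [ 0.5091 -0.3864  0.016 ] tool [144.7  -4.3]
orange [ 0.5117 -0.3881  0.02  ] tool [147.7  -4.6]
innerL [ 0.5243 -0.3655  0.016 ] tool [148.2  21.4]
innerR [ 0.5024 -0.4085  0.016 ] tool [149.3 -26.9]
outL [ 0.5338 -0.3554  0.022 ] tool [151.8  34.8]
outR [ 0.499  -0.4229  0.022 ] tool [153.  -41.2]
dish est in tool [174.9  -4.8]
```

Request:
jog_arm --pt "1 -1 -2 -15 0.01" --pt "1 -2 -4 -30 0.02" --pt "1 -3 -6 -45 0.02" --pt "1 -3 -6 -62 0.02" --pt "1 -3 -6 -62 0.02"

```text
time_s: 5.87
tool_pos: [0.3798, -0.3191, 0.0528]
tcp_rot: [-3.14, 0.003, -0.475]
contact_force: [-0.0, 0.6, -1.4]
grip_width: 0.0134
```

```bash
python3 snap.py 4 wrist side; python3 - <<'E'
from h import *
f=pickle.load(open('wrist4.pkl','rb'))
up(f,225,340,0,80,7,'w4a.png')
f=pickle.load(open('side4.pkl','rb'))
up(f,215,325,140,220,7,'s4a.png')
E
```

```text
{'time_s': 5.9667, 'joints': array([-9.35039837e-01,  4.73475653e-01,  1.78145749e+00,  1.83937801e-05,
        8.86056629e-01,  1.11048306e+00]), 'qd': array([ 0.00061618, -0.01954422, -0.01094408, -0.00045087, -0.00161241,
        0.00186603]), 'effort': array([-1.02769167e-01, -4.12656319e+01, -1.90962839e+01,  3.91904658e-03,
       -6.11877884e-02, -7.03108308e-03]), 'tool_pos': array([ 0.38078607, -0.32012437,  0.0551708 ]), 'tcp_rot': array([ 3.14133761e+00, -5.46464553e-04, -4.74738129e-01]), 'contact_force': array([ 0.45259697, -0.18233301, -0.32396033]), 'ft_torque': array([-0.00744486,  0.0175641 , -0.01246326]), 'grip_width': 0.013701291929063957}
```

View pics/w4a.png

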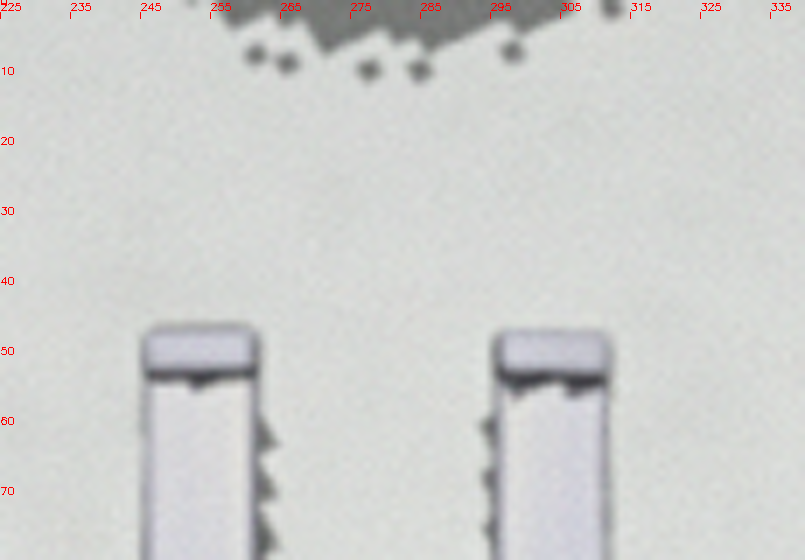

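View pics/s4a.png

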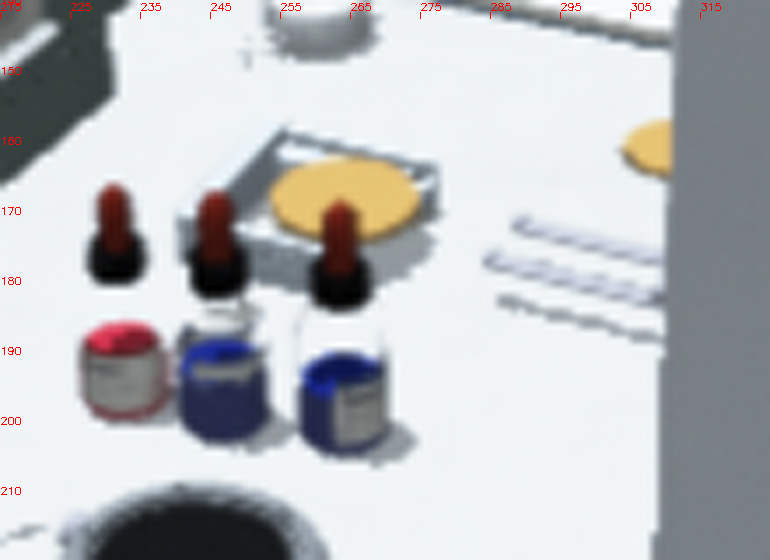

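Request:
jog_arm --pt "1 0 0 -6 0" --pt "1 0 0 -12 0" --pt "1 9 -5 -12 0" --pt "1 22 -11 -12 0" --pt "1 22 -11 -12 0"

```text
time_s: 6.38
tool_pos: [0.4041, -0.3319, 0.0427]
tcp_rot: [3.141, -0.002, -0.475]
contact_force: [0.2, 0.4, -2.6]
grip_width: 0.0132
```

```bash
python3 snap.py 5 wrist; python3 - <<'E'
from h import *
f=pickle.load(open('wrist5.pkl','rb'))
up(f,225,340,0,80,7,'w5a.png')
E
```

```text
{'time_s': 6.4333, 'joints': array([-9.12630362e-01,  5.36438469e-01,  1.71645446e+00, -1.40479152e-05,
        8.87710965e-01,  1.13266686e+00]), 'qd': array([-0.00956375, -0.0157425 ,  0.04404298, -0.00310339,  0.00012666,
       -0.0055449 ]), 'effort': array([  0.23788115, -45.24763584, -21.23322845,   0.04997856,
        -0.04920304,   0.09002491]), 'tool_pos': array([ 0.40306074, -0.3311775 ,  0.04238319]), 'tcp_rot': array([ 3.14116330e+00, -8.90738373e-04, -4.74491840e-01]), 'contact_force': array([-0.13181748,  0.34924462, -2.26600577]), 'ft_torque': array([0.06858955, 0.03578908, 0.03320208]), 'grip_width': 0.013380218233286452}
```

View pics/w5a.png

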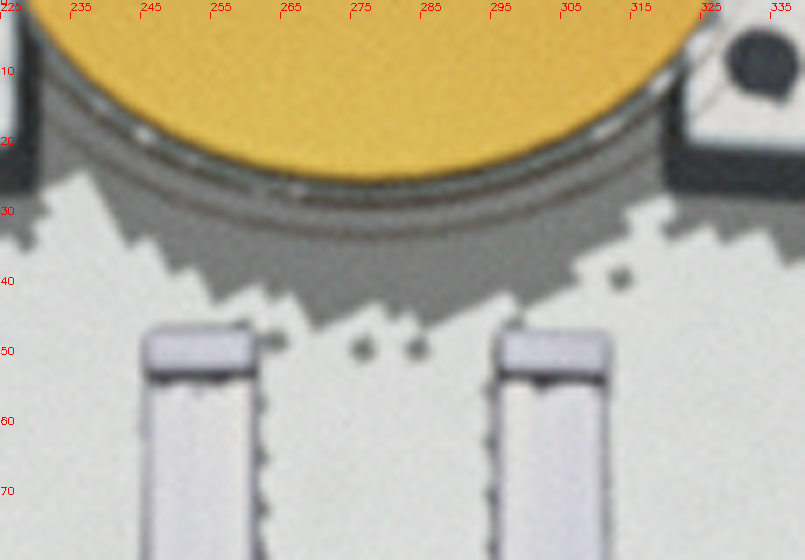

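```bash
python3 - <<'E'
from h import *
f=pickle.load(open('wrist5.pkl','rb'));st=f['state'];tp=st['tool_pos'];yaw=st['tcp_rot'][2]
ex=np.array([np.cos(yaw),np.sin(yaw)]);ey=np.array([-ex[1],ex[0]])
T=lambda p:(np.array([(p[:2]-tp[:2])@ex,(p[:2]-tp[:2])@ey])*1e3).round(1)
us=tp[2]-.038
for n,p,z in [('tip',(278.7,47.5),us+.0055),('lipin',(278.7,53.3),us+.0055),('arc1foot',(278,33.5),.016),('arc1 z19',(278,33.5),.019),('arc1 z32',(278,33.5),.032),('arc2 z32',(278,29),.032),('arc2 z19',(278,29),.019),('orange',(278,25),.02),('chL',(230.5,20),.016),('chR',(320.7,20),.016)]:
    P=fplane(f,p,z);print(n,P.round(4),'tool',T(P))
print('dish top est',T(np.array([.5355,-.4012])),us)
E
```

```text
tip [ 0.5023 -0.3837  0.0099] tool [112.2  -1.4]
lipin [ 0.4994 -0.3822  0.0099] tool [109.   -1.4]
arc1foot [ 0.508  -0.3862  0.016 ] tool [118.5  -1. ]
arc1 z19 [ 0.5073 -0.3858  0.019 ] tool [117.6  -1. ]
arc1 z32 [ 0.504 -0.384  0.032] tool [113.9  -0.9]
arc2 z32 [ 0.506  -0.3851  0.032 ] tool [116.2  -0.9]
arc2 z19 [ 0.5095 -0.3869  0.019 ] tool [120.1  -1. ]
orange [ 0.5112 -0.3878  0.02  ] tool [122.  -1.]
chL [ 0.5266 -0.3682  0.016 ] tool [126.8  23.5]
chR [ 0.5053 -0.4095  0.016 ] tool [126.7 -23. ]
dish top est [149.8  -1.8] 0.004383189079133522
```

Request:
jog_arm --pt "1 9 -5 0 0" --pt "1 23 -12 0 0" --pt "1 37 -19 0 0" --pt "1 50 -26 0 0" --pt "1 58 -30 0 0"

```text
time_s: 6.85
tool_pos: [0.461, -0.3612, 0.0423]
tcp_rot: [3.141, -0.0, -0.475]
contact_force: [0.1, -0.2, -1.9]
grip_width: 0.0131
```

Request:
jog_arm --pt "1 0 0 0 0" --pt "1 0 0 0 0"

```text
time_s: 7.02
tool_pos: [0.4599, -0.3604, 0.042]
tcp_rot: [-3.141, 0.001, -0.475]
contact_force: [-0.2, -1.3, -1.8]
grip_width: 0.0133
```

```bash
python3 snap.py 6 wrist side; python3 - <<'E'
from h import *
f=pickle.load(open('wrist6.pkl','rb'))
up(f,210,350,50,220,5,'w6a.png')
E
```

```text
{'time_s': 7.1167, 'joints': array([-8.65199173e-01,  6.46784308e-01,  1.51564418e+00, -8.54072328e-05,
        9.80103898e-01,  1.18093073e+00]), 'qd': array([-9.73501927e-04, -8.51800044e-05, -1.71207108e-03,  1.45894095e-03,
        7.44883070e-04,  9.52874781e-04]), 'effort': array([ 9.98568116e-02, -5.17651570e+01, -2.19371670e+01,  1.07599757e-02,
       -3.15964187e-02, -3.01805594e-03]), 'tool_pos': array([ 0.45973611, -0.36034636,  0.04219008]), 'tcp_rot': array([-3.14130106e+00,  8.96162352e-04, -4.75285844e-01]), 'contact_force': array([ 0.26488344,  1.14695097, -2.06080819]), 'ft_torque': array([ 0.01969365,  0.02378182, -0.0342882 ]), 'grip_width': 0.013710080882806798}
```

View pics/w6a.png

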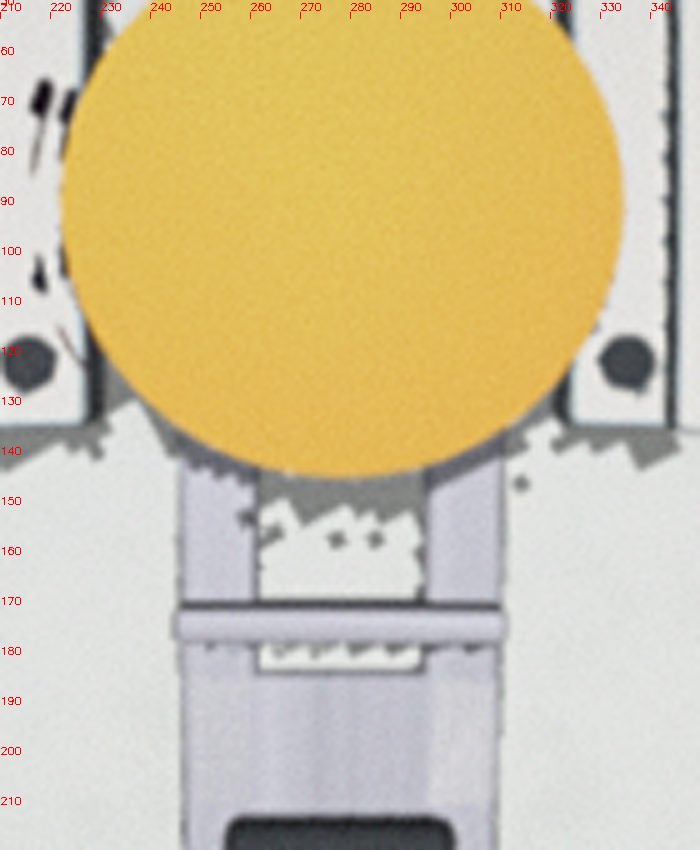

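```bash
cat > meas.py <<'E'
from h import *
import sys
f=pickle.load(open(f'wrist{sys.argv[1]}.pkl','rb'));dz=float(sys.argv[2]) if len(sys.argv)>2 else 0
st=f['state'];tp=st['tool_pos'];yaw=st['tcp_rot'][2]
ex=np.array([np.cos(yaw),np.sin(yaw)]);ey=np.array([-ex[1],ex[0]])
T=lambda p:(np.array([(p[:2]-tp[:2])@ex,(p[:2]-tp[:2])@ey])*1e3)
h=cv2.cvtColor(f['pixels'],cv2.COLOR_RGB2HSV);m=cv2.inRange(h,(12,90,110),(30,255,255));m[200:]=0
k,l,s,c=cv2.connectedComponentsWithStats(m);i=1+np.argmax(s[1:,4]);print('px',s[i],c[i].round(1))
cn=max(cv2.findContours((l==i).astype(np.uint8),cv2.RETR_EXTERNAL,cv2.CHAIN_APPROX_NONE)[0],key=len)[:,0]
cn=cn[cn[:,1]>2]
for z in (.018,.022,.026,.032):
    Q=np.array([T(fplane(f,p,z+dz)) for p in cn]);A=np.c_[2*Q,np.ones(len(Q))];x=np.linalg.lstsq(A,(Q**2).sum(1),rcond=None)[0]
    print('z',z,'dish centre tool',x[:2].round(1),'r',np.sqrt(x[2]+x[0]**2+x[1]**2).round(1))
us=tp[2]-.038
for n,p in (('barfL',(250,171.3)),('barfR',(303,171.3))): P=T(fplane(f,p,us+.009));print(n,P.round(1),'seat x',(P[0]+32).round(1))
E
python3 meas.py 6
```

```text
px [ 222   36  113  110 9724] [277.8  90.3]
z 0.018 dish centre tool [87.  -0.5] r 28.1
z 0.022 dish centre tool [86.6 -0.5] r 27.5
z 0.026 dish centre tool [86.2 -0.5] r 26.8
z 0.032 dish centre tool [85.6 -0.5] r 25.7
barfL [44.6 14.1] seat x 76.6
barfR [ 44.6 -13.9] seat x 76.6
```

Request:
jog_arm --pt "1 4 -2 0 0" --pt "1 9 -5 0 0" --pt "1 9 -5 0 0" --pt "1 9 -5 0 0"

```text
time_s: 7.45
tool_pos: [0.4697, -0.366, 0.0423]
tcp_rot: [3.142, -0.0, -0.475]
contact_force: [0.4, -0.0, -2.4]
grip_width: 0.0133
```

```bash
python3 snap.py 7 wrist; python3 meas.py 7; python3 - <<'E'
from h import *
f=pickle.load(open('wrist7.pkl','rb'))
up(f,210,350,40,210,5,'w7a.png')
E
```

```text
{'time_s': 7.5, 'joints': array([-8.58568271e-01,  6.66453886e-01,  1.47901553e+00, -2.20654353e-05,
        9.96367860e-01,  1.18736040e+00]), 'qd': array([-0.00074841, -0.00148318,  0.00403642,  0.00183037,  0.00046008,
       -0.00067947]), 'effort': array([ 3.88597167e-03, -5.30753767e+01, -2.23255795e+01,  1.01467627e-02,
       -3.28719069e-02,  3.39134574e-03]), 'tool_pos': array([ 0.46949684, -0.36581867,  0.04218297]), 'tcp_rot': array([-3.14151831e+00,  2.33792732e-04, -4.75120349e-01]), 'contact_force': array([-0.15939029, -0.67489539, -0.79700176]), 'ft_torque': array([0.01269718, 0.01382259, 0.01107632]), 'grip_width': 0.0137149876193716}
px [ 222   57  111  111 9728] [276.8 111.9]
z 0.018 dish centre tool [75.8 -0.2] r 28.1
z 0.022 dish centre tool [75.7 -0.2] r 27.4
z 0.026 dish centre tool [75.5 -0.2] r 26.7
z 0.032 dish centre tool [75.3 -0.2] r 25.7
barfL [44.6 14. ] seat x 76.6
barfR [ 44.6 -14. ] seat x 76.6
```

View pics/w7a.png

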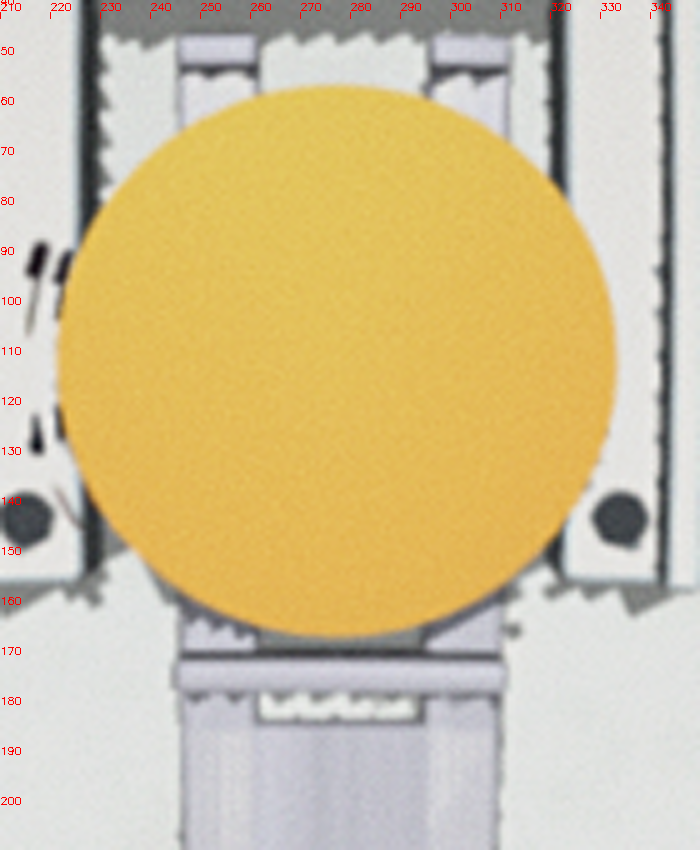

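Request:
jog_arm --pt "1 -1.3 0.7 0 0" --pt "1 -1.3 0.7 3 0" --pt "1 -1.3 0.7 6 0" --pt "1 -1.3 0.7 8 0" --pt "1 -1.3 0.7 10 0"

```text
time_s: 7.92
tool_pos: [0.4683, -0.3652, 0.0527]
tcp_rot: [3.141, -0.0, -0.475]
contact_force: [-0.1, -0.2, -1.7]
grip_width: 0.0133
```

Request:
jog_arm --pt "1 0 0 1 0" --pt "1 0 0 2 0" --pt "1 0 0 3 0" --pt "1 0 0 4 0" --pt "1 0 0 4 0"

```text
time_s: 8.33
tool_pos: [0.4683, -0.3652, 0.0565]
tcp_rot: [3.141, -0.0, -0.475]
contact_force: [-0.2, -0.0, -1.3]
grip_width: 0.0132
```

```bash
python3 snap.py 8 wrist side; python3 meas.py 8 .005; python3 - <<'E'
from h import *
f=pickle.load(open('wrist8.pkl','rb'))
up(f,210,350,40,210,5,'w8a.png')
f=pickle.load(open('side8.pkl','rb'))
up(f,215,325,140,220,7,'s8a.png')
E
```

```text
{'time_s': 8.4333, 'joints': array([-8.59488979e-01,  6.44093894e-01,  1.47571926e+00,  2.16617255e-05,
        1.02183511e+00,  1.18650267e+00]), 'qd': array([-0.00016782,  0.00176454,  0.00217571, -0.00041652, -0.00120015,
        0.00097962]), 'effort': array([ 3.04495268e-03, -5.30478537e+01, -2.27515107e+01,  1.94873434e-02,
       -5.24305925e-02,  1.54897458e-05]), 'tool_pos': array([ 0.46821843, -0.36514397,  0.05626046]), 'tcp_rot': array([-3.14155468e+00,  4.46230648e-05, -4.75206624e-01]), 'contact_force': array([-1.21696027,  0.38948864, -1.84149255]), 'ft_torque': array([0.00324208, 0.07040081, 0.02343637]), 'grip_width': 0.013148445665438444}
px [ 224   58  107  104 8806] [276.8 109.5]
z 0.018 dish centre tool [77.3 -0.1] r 28.2
z 0.022 dish centre tool [77.1 -0.1] r 27.5
z 0.026 dish centre tool [76.9 -0.1] r 26.9
z 0.032 dish centre tool [76.7 -0.1] r 25.9
barfL [44.4 14.1] seat x 76.4
barfR [ 44.4 -13.9] seat x 76.4
```

View pics/w8a.png

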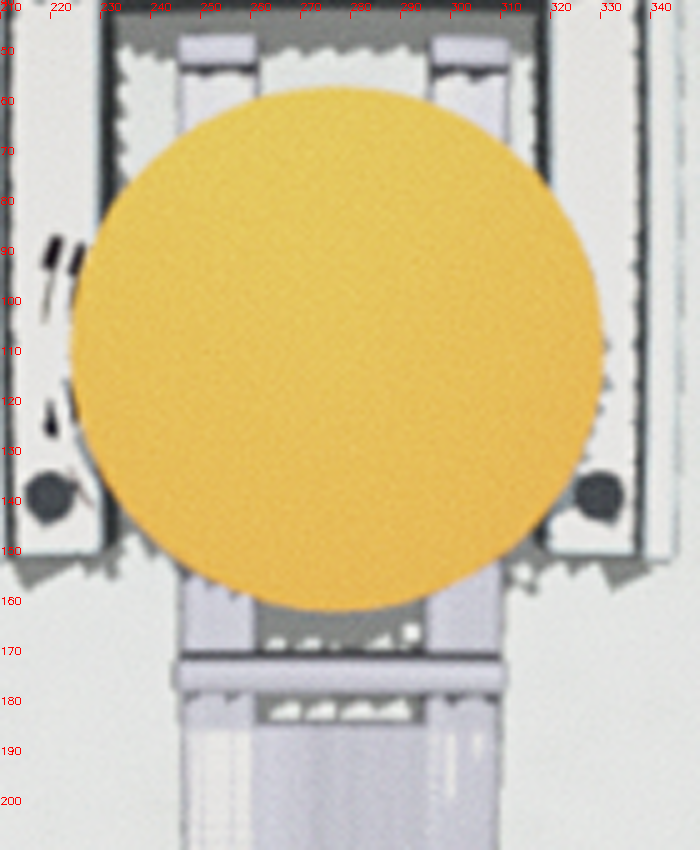

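View pics/s8a.png

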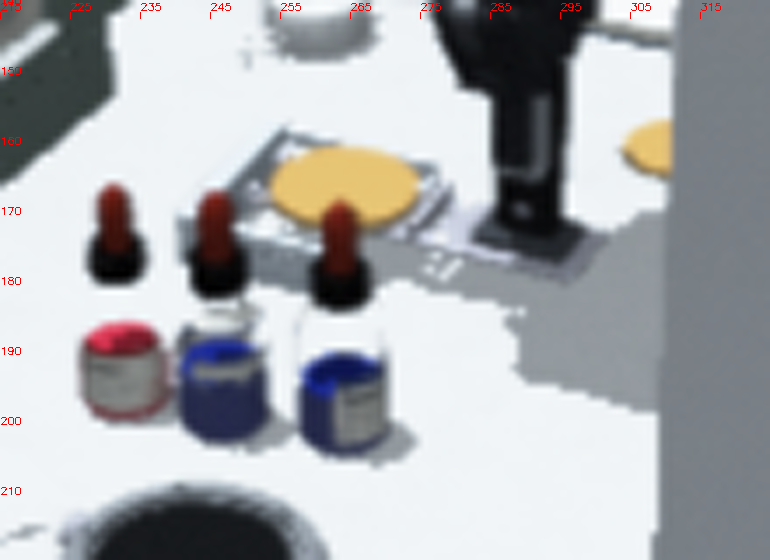

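Request:
jog_arm --pt "1 0 0 5 0" --pt "1 0 0 14 0" --pt "1 0 0 26 0" --pt "1 0 0 40 0" --pt "1 0 0 54 0"

```text
time_s: 8.85
tool_pos: [0.4684, -0.3653, 0.1121]
tcp_rot: [3.141, -0.001, -0.475]
contact_force: [-0.2, -0.1, -2.0]
grip_width: 0.0135
```

Request:
jog_arm --pt "1 0 0 14 0" --pt "1 0 0 28 0" --pt "1 0 0 42 0" --pt "1 0 0 54 0" --pt "1 0 0 62 0"

```text
time_s: 9.27
tool_pos: [0.4685, -0.3655, 0.175]
tcp_rot: [3.14, -0.003, -0.475]
contact_force: [0.3, 0.5, -1.1]
grip_width: 0.0135
```

```bash
python3 snap.py 9 wrist side; python3 meas.py 9 .122; python3 - <<'E'
from h import *
t=pickle.load(open('top0.pkl','rb'));s=pickle.load(open('side0.pkl','rb'))
for p,z in [((310,103),.176),((308,128),.05),((347,138),.059),((334,203),.03)]: print(p,plane(t,p,z))
f=pickle.load(open('side9.pkl','rb'));up(f,180,340,60,180,5,'s9a.png')
E
```

```text
{'time_s': 9.3667, 'joints': array([-8.59412327e-01,  5.08951096e-01,  1.36211392e+00,  3.56284531e-05,
        1.26698455e+00,  1.18648795e+00]), 'qd': array([ 0.00053324,  0.03060625,  0.03778453, -0.00066214, -0.0245113 ,
        0.00017481]), 'effort': array([ 1.05739987e-02, -5.12399697e+01, -2.65444314e+01,  1.98099524e-02,
        2.01011114e-01, -4.22892936e-04]), 'tool_pos': array([ 0.46869248, -0.36561952,  0.17444736]), 'tcp_rot': array([ 3.14029583, -0.00329741, -0.47511241]), 'contact_force': array([-0.52036486, -0.23152294, -3.15196594]), 'ft_torque': array([0.02744493, 0.06222956, 0.0220449 ]), 'grip_width': 0.013311278837807503}
px [ 224   58  107  104 8749] [276.8 109.3]
z 0.018 dish centre tool [77.  0.] r 28.4
z 0.022 dish centre tool [76.8  0. ] r 27.7
z 0.026 dish centre tool [76.7  0. ] r 27.1
z 0.032 dish centre tool [76.4  0. ] r 26.1
barfL [44.1 14.1] seat x 76.1
barfR [ 44.1 -13.8] seat x 76.1
(310, 103) [ 0.72067807 -0.2076651   0.176     ]
(308, 128) [ 0.70869914 -0.20914161  0.05      ]
(347, 138) [ 0.68245937 -0.29811711  0.059     ]
(334, 203) [ 0.53587379 -0.27052981  0.03      ]
```

View pics/s9a.png

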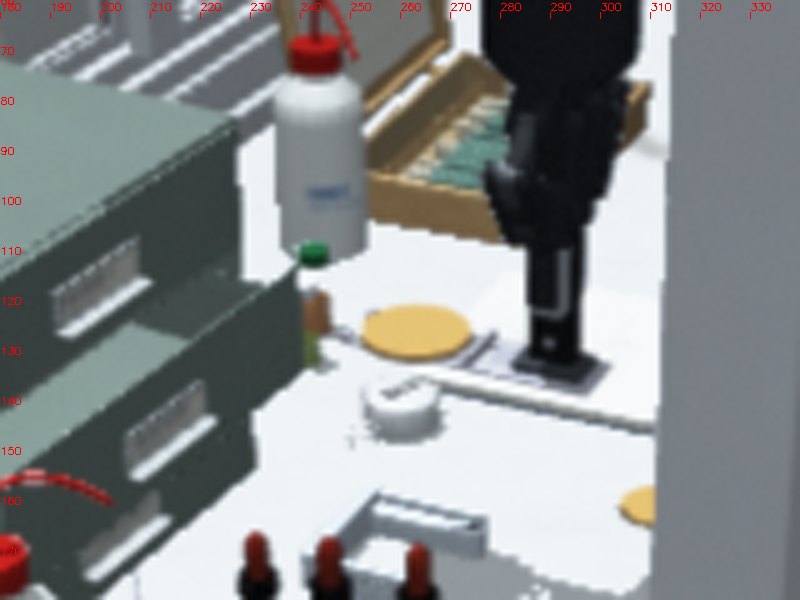

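View pics/wrist9.png

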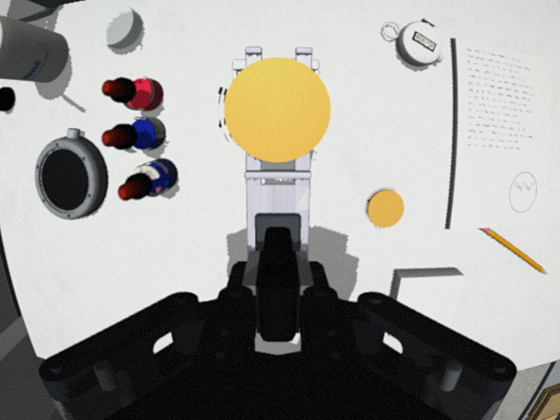

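Request:
jog_arm --pt "1 1 4 0 0" --pt "1 3 12 0 0" --pt "1 6 23 0 0" --pt "1 10 39 0 0" --pt "1 14 56 0 0"

```text
time_s: 9.78
tool_pos: [0.4824, -0.3073, 0.1718]
tcp_rot: [-3.141, 0.001, -0.475]
contact_force: [0.4, 0.7, -2.5]
grip_width: 0.0136
```

Request:
jog_arm --pt "1 4 17 0 0" --pt "1 8 34 0 0" --pt "1 13 52 0 0" --pt "1 17 69 0 0" --pt "1 21 86 0 0"

```text
time_s: 10.2
tool_pos: [0.5034, -0.2206, 0.1721]
tcp_rot: [-3.141, 0.001, -0.474]
contact_force: [1.1, -0.7, -2.2]
grip_width: 0.0133
```

Request:
jog_arm --pt "1 4 17 0 0" --pt "1 8 34 0 0" --pt "1 12 49 0 0" --pt "1 15 61 0 0" --pt "1 17 70 0 0"

```text
time_s: 10.62
tool_pos: [0.5203, -0.151, 0.1722]
tcp_rot: [-3.141, 0.0, -0.474]
contact_force: [-1.1, 0.4, -2.6]
grip_width: 0.0132
```

Request:
jog_arm --pt "1 2 9 0 0" --pt "1 4 14 0 0" --pt "1 4 16 0 0" --pt "1 4 16 0 0" --pt "1 4 16 0 0"

```text
time_s: 11.03
tool_pos: [0.5242, -0.1375, 0.1723]
tcp_rot: [3.141, 0.0, -0.476]
contact_force: [-0.1, 0.4, -1.9]
grip_width: 0.0139
```

```bash
python3 snap.py 10 wrist side top; python3 meas.py 10 .122; python3 - <<'E'
from h import *
f=pickle.load(open('side10.pkl','rb'));up(f,180,340,130,250,5,'s10a.png')
E
```

```text
{'time_s': 11.1833, 'joints': array([-4.73092742e-01,  4.01652521e-01,  1.53245767e+00, -5.77762957e-05,
        1.20751616e+00,  1.57367192e+00]), 'qd': array([ 0.00309441, -0.00047427, -0.00030913,  0.00130991, -0.00076869,
        0.00075737]), 'effort': array([ 1.05925924e-01, -4.51622164e+01, -2.54521841e+01,  1.89905986e-03,
       -5.90944430e-02, -1.24855389e-03]), 'tool_pos': array([ 0.52412003, -0.13764285,  0.17225537]), 'tcp_rot': array([ 3.14153855e+00,  3.35359857e-05, -4.75947801e-01]), 'contact_force': array([ 0.37973445,  0.24653976, -0.91361058]), 'ft_torque': array([ 0.0357177 ,  0.04456685, -0.04722648]), 'grip_width': 0.013148221970002684}
px [ 224   57  107  106 8775] [276.8 109.6]
z 0.018 dish centre tool [77.   0.1] r 28.0
z 0.022 dish centre tool [76.9  0.1] r 27.3
z 0.026 dish centre tool [76.7  0.1] r 26.7
z 0.032 dish centre tool [76.5  0. ] r 25.7
barfL [44.3 14.2] seat x 76.3
barfR [ 44.3 -13.8] seat x 76.3
```

View pics/s10a.png

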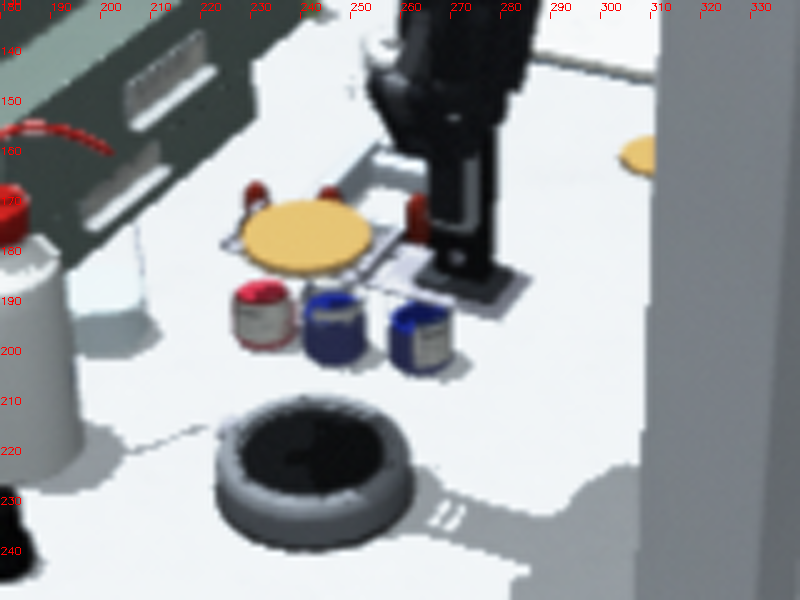

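View pics/wrist10.png

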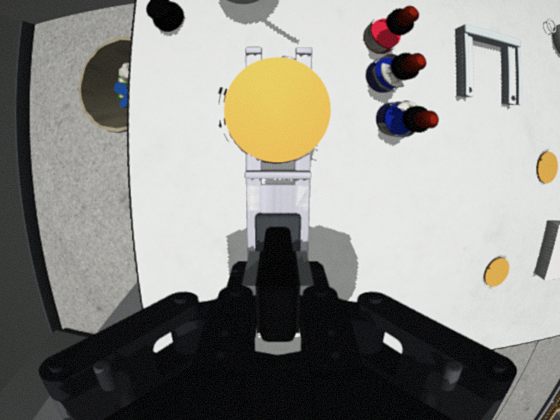

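View pics/top10.png

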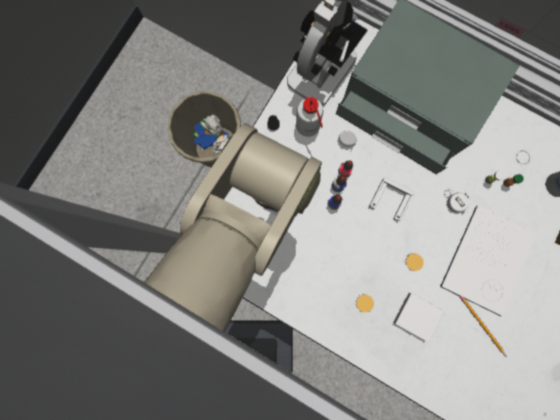

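```bash
python3 - <<'E'
from h import *
def fit(f,pf,box,th,z):
    g=cv2.cvtColor(f['pixels'],cv2.COLOR_RGB2GRAY);u0,v0,u1,v1=box
    m=(g[v0:v1,u0:u1]<th).astype(np.uint8);k,l,st,c=cv2.connectedComponentsWithStats(m);i=1+np.argmax(st[1:,4])
    cn=max(cv2.findContours((l==i).astype(np.uint8),cv2.RETR_EXTERNAL,cv2.CHAIN_APPROX_NONE)[0],key=len)[:,0]+[u0,v0]
    Q=np.array([pf(f,p,z)[:2] for p in cn]);A=np.c_[2*Q,np.ones(len(Q))];x=np.linalg.lstsq(A,(Q**2).sum(1),rcond=None)[0]
    return st[i],x[:2].round(4),np.sqrt(x[2]+x[0]**2+x[1]**2).round(4)
L=lambda n:pickle.load(open(n+'.pkl','rb'))
for z in (.022,.025):
    print(z,'top',fit(L('top0'),plane,(275,160,310,196),85,z))
    print('side',fit(L('side0'),plane,(222,205,262,232),60,z))
    print('w1',fit(L('wrist1'),fplane,(365,135,440,215),85,z))
    print('w3',fit(L('wrist3'),fplane,(2,55,72,132),70,z))
    print('w9',fit(L('wrist9'),fplane,(42,145,102,213),75,z))
    print('w2',fit(L('wrist2'),fplane,(463,172,556,268),70,z))
for n in ('wrist9','wrist1'): pass
up(L('wrist9'),30,115,120,225,5,'w9d.png')
E
```

```text
0.022 top (array([  3,   5,  29,  29, 615], dtype=int32), array([ 0.5931, -0.1727]), np.float64(0.0322))
side (array([  6,   7,  28,  17, 379], dtype=int32), array([ 0.5941, -0.1697]), np.float64(0.0311))
w1 (array([  14,   14,   55,   58, 2434], dtype=int32), array([ 0.5965, -0.1739]), np.float64(0.0335))
w3 (array([   0,    0,   51,   70, 2873], dtype=int32), array([ 0.5945, -0.173 ]), np.float64(0.0337))
w9 (array([   0,    4,   47,   62, 2261], dtype=int32), array([ 0.5945, -0.1734]), np.float64(0.0332))
w2 (array([   7,    6,   82,   90, 5649], dtype=int32), array([ 0.595 , -0.1702]), np.float64(0.0334))
0.025 top (array([  3,   5,  29,  29, 615], dtype=int32), array([ 0.5925, -0.1727]), np.float64(0.0321))
side (array([  6,   7,  28,  17, 379], dtype=int32), array([ 0.5939, -0.1658]), np.float64(0.031))
w1 (array([  14,   14,   55,   58, 2434], dtype=int32), array([ 0.5952, -0.1734]), np.float64(0.0332))
w3 (array([   0,    0,   51,   70, 2873], dtype=int32), array([ 0.5926, -0.1753]), np.float64(0.0333))
w9 (array([   0,    4,   47,   62, 2261], dtype=int32), array([ 0.5938, -0.1757]), np.float64(0.0328))
w2 (array([   7,    6,   82,   90, 5649], dtype=int32), array([ 0.5921, -0.1692]), np.float64(0.0327))
```

View pics/w9d.png

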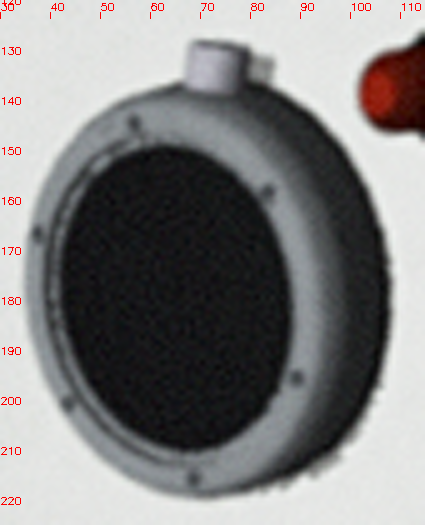

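Request:
jog_arm --pt "1 1 0 -4 0" --pt "1 2 0 -12 0" --pt "1 2 0 -23 0" --pt "1 2 0 -36 0" --pt "1 2 0 -48 0"

```text
time_s: 11.6
tool_pos: [0.526, -0.1372, 0.1229]
tcp_rot: [3.142, 0.001, -0.475]
contact_force: [-0.4, 0.2, -1.3]
grip_width: 0.0137
```

Request:
jog_arm --pt "1 0 0 -11 0" --pt "1 0 0 -20 0" --pt "1 0 0 -27 0" --pt "1 0 0 -32 0" --pt "1 0 0 -35 0"

```text
time_s: 12.02
tool_pos: [0.5262, -0.1371, 0.0887]
tcp_rot: [-3.142, 0.0, -0.475]
contact_force: [0.4, 0.1, -2.2]
grip_width: 0.0133
```

Request:
jog_arm --pt "1 0 0 -2 0" --pt "1 0 0 -4 0" --pt "1 0 0 -4 0"

```text
time_s: 12.27
tool_pos: [0.5263, -0.1372, 0.0853]
tcp_rot: [-3.142, -0.0, -0.475]
contact_force: [0.5, -0.1, -2.2]
grip_width: 0.0134
```

```bash
python3 snap.py 11 wrist side; python3 meas.py 11 .034; python3 - <<'E'
from h import *
f=pickle.load(open('side11.pkl','rb'));up(f,190,320,150,250,6,'s11a.png')
f=pickle.load(open('wrist11.pkl','rb'));up(f,190,370,30,200,4,'w11a.png')
E
```

```text
{'time_s': 12.3667, 'joints': array([-4.70515935e-01,  5.10685236e-01,  1.61739357e+00, -2.66001301e-05,
        1.01297690e+00,  1.57547934e+00]), 'qd': array([ 0.00166982, -0.00032745,  0.0006983 , -0.00032179, -0.00103253,
       -0.00073648]), 'effort': array([-8.29235301e-03, -4.69136167e+01, -2.24204081e+01, -5.24755378e-04,
       -6.68156287e-02, -1.02036822e-05]), 'tool_pos': array([ 0.52636831, -0.13724684,  0.08557105]), 'tcp_rot': array([ 3.14157259e+00, -5.37047011e-04, -4.75184866e-01]), 'contact_force': array([-0.03593005,  0.78053383, -2.2215148 ]), 'ft_torque': array([ 0.00533943,  0.01146964, -0.00744151]), 'grip_width': 0.013237886054576087}
px [ 223   57  108  106 8915] [276.9 109.4]
z 0.018 dish centre tool [77.1 -0.1] r 28.3
z 0.022 dish centre tool [77.  -0.1] r 27.7
z 0.026 dish centre tool [76.8 -0.1] r 27.0
z 0.032 dish centre tool [76.5 -0.1] r 26.1
barfL [44.3 14.1] seat x 76.3
barfR [ 44.3 -13.9] seat x 76.3
```

View pics/s11a.png

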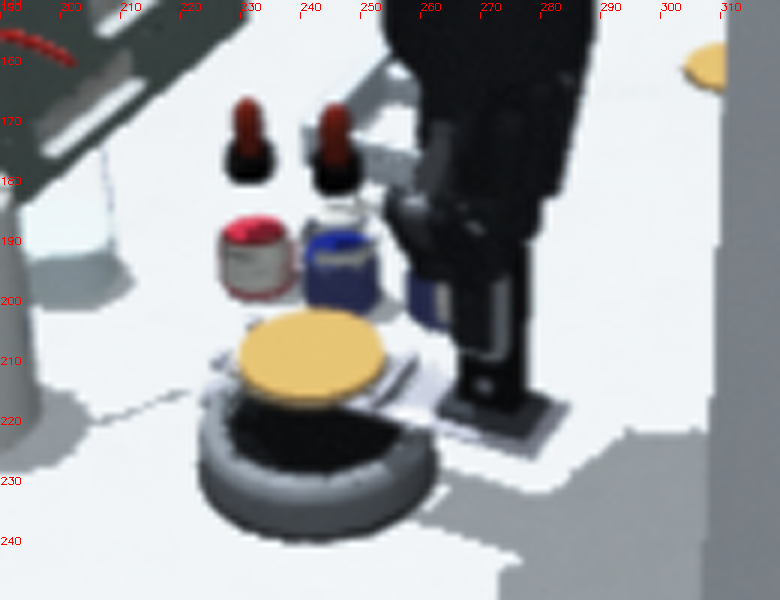

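View pics/w11a.png

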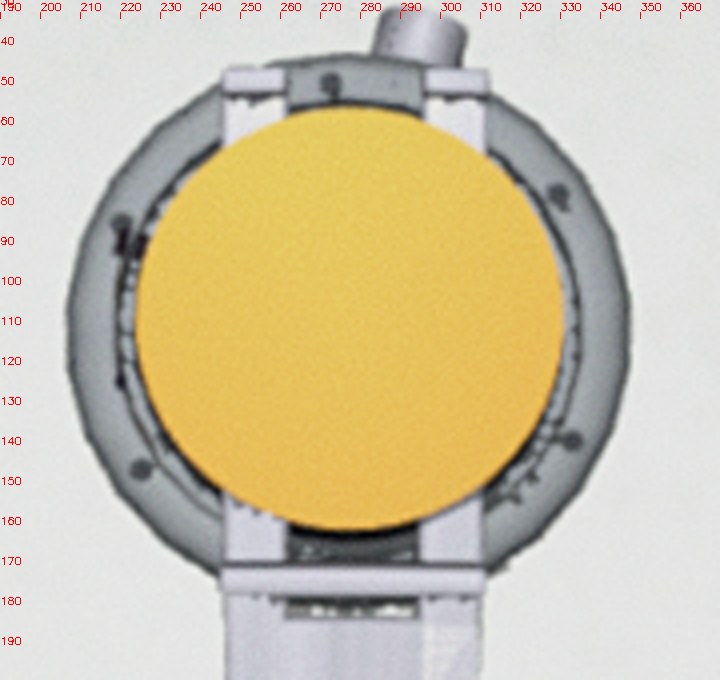

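```bash
cat > scr.py <<'E'
from h import *
import sys
f=pickle.load(open(f'wrist{sys.argv[1]}.pkl','rb'));st=f['state'];tp=st['tool_pos'];yaw=st['tcp_rot'][2]
ex=np.array([np.cos(yaw),np.sin(yaw)]);ey=np.array([-ex[1],ex[0]])
T=lambda p:(np.array([(p[:2]-tp[:2])@ex,(p[:2]-tp[:2])@ey])*1e3)
def circ(px,z):
    Q=np.array([T(fplane(f,p,z)) for p in px]);A=np.c_[2*Q,np.ones(len(Q))];x=np.linalg.lstsq(A,(Q**2).sum(1),rcond=None)[0]
    r=np.sqrt(x[2]+x[0]**2+x[1]**2);return x[:2].round(2),r.round(2),(np.hypot(*(Q-x[:2]).T)-r).round(2)
S=eval(sys.argv[2]);print('screws',circ(S,.025))
if len(sys.argv)>3: print('outer',circ(eval(sys.argv[3]),.022))
E
python3 scr.py 11 "[(273,51.3),(220.5,86),(225.5,147),(333.3,140),(329.8,78.3)]" "[(206.5,111),(209,90),(345,125),(346.5,105),(215,135),(328,60),(270,43.5),(280,44),(225,60),(235,52)]"
```

```text
screws (array([76.4 , -0.39]), np.float64(38.65), array([-0.21,  0.15, -0.04, -0.06,  0.17]))
outer (array([ 7.885e+01, -2.000e-02]), np.float64(43.69), array([ 0.42,  0.54,  0.33,  0.14, -1.57,  1.22, -1.73, -2.23,  1.48,
        1.22]))
```

Request:
jog_arm --pt "1 0 0 -3 0" --pt "1 0 0 -6 0" --pt "1 0 0 -9 0" --pt "1 0 0 -11 0" --pt "1 0 0 -12 0"

```text
time_s: 12.78
tool_pos: [0.5261, -0.1371, 0.0728]
tcp_rot: [-3.142, 0.001, -0.475]
contact_force: [0.6, 0.0, -2.5]
grip_width: 0.0132
```

Request:
jog_arm --pt "1 0 0 0 0" --pt "1 0 0 0 0" --pt "1 0 0 0 0"

```text
time_s: 13.03
tool_pos: [0.5263, -0.1372, 0.0734]
tcp_rot: [3.142, -0.0, -0.475]
contact_force: [-1.5, 0.2, -2.3]
grip_width: 0.0128
```

```bash
python3 snap.py 12 wrist side top; python3 meas.py 12 .022; python3 - <<'E'
from h import *
f=pickle.load(open('side12.pkl','rb'));up(f,190,320,150,250,6,'s12a.png')
C=cloud(f);s0=pickle.load(open('side0.pkl','rb'));C0=cloud(s0)
st=f['state'];tp=st['tool_pos'];yaw=st['tcp_rot'][2];ex=np.array([np.cos(yaw),np.sin(yaw)]);ey=np.array([-ex[1],ex[0]])
d=C[...,:2]-tp[:2];a=d@ex;b=d@ey
g=f['pixels'].astype(int)
for n,m in (('plate',(a>.018)&(a<.038)&(abs(b)<.015)&(C[...,2]>.02)&(C[...,2]<.06)),('dish',(np.hypot(a-.076,b)<.02)&(C[...,2]>.03)&(C[...,2]<.09))):
    print(n,m.sum(),np.median(C[m][:,2]))
dd=C0[...,:2]-[.594,-.1725];q=np.hypot(*np.moveaxis(dd,-1,0));m=(q>.036)&(q<.041)&(C0[...,2]>.01)&(C0[...,2]<.04);print('ring',m.sum(),np.median(C0[m][:,2]))
m=(q>.055)&(q<.07)&(abs(C0[...,2])<.01);print('table near',np.median(C0[m][:,2]))
f=pickle.load(open('wrist12.pkl','rb'));up(f,190,370,30,200,4,'w12a.png')
E
```

```text
{'time_s': 13.1833, 'joints': array([-4.70492278e-01,  5.28019421e-01,  1.62683067e+00,  1.12497611e-05,
        9.86556182e-01,  1.57546073e+00]), 'qd': array([-0.00076541,  0.00102514, -0.00041024,  0.00071556, -0.00287786,
       -0.00043993]), 'effort': array([-1.30097877e-03, -4.74301386e+01, -2.20783174e+01, -1.82559284e-04,
       -6.01936737e-02, -2.93829532e-05]), 'tool_pos': array([ 0.52627564, -0.13717645,  0.07340403]), 'tcp_rot': array([-3.14158240e+00, -1.86336660e-04, -4.75162891e-01]), 'contact_force': array([-0.5307506 ,  0.29392421, -2.14202804]), 'ft_torque': array([0.03447944, 0.08152727, 0.0108992 ]), 'grip_width': 0.013364575918754977}
px [ 223   57  109  106 8946] [276.9 109.3]
z 0.018 dish centre tool [77.3 -0.1] r 28.4
z 0.022 dish centre tool [77.1 -0.1] r 27.8
z 0.026 dish centre tool [77.  -0.1] r 27.1
z 0.032 dish centre tool [76.7 -0.1] r 26.1
barfL [44.4 14.1] seat x 76.4
barfR [ 44.4 -13.9] seat x 76.4
plate 71 0.03678834511049039
dish 141 0.04187670591775369
ring 119 0.02301917948367151
table near -0.0015029650243629064
```

View pics/s12a.png

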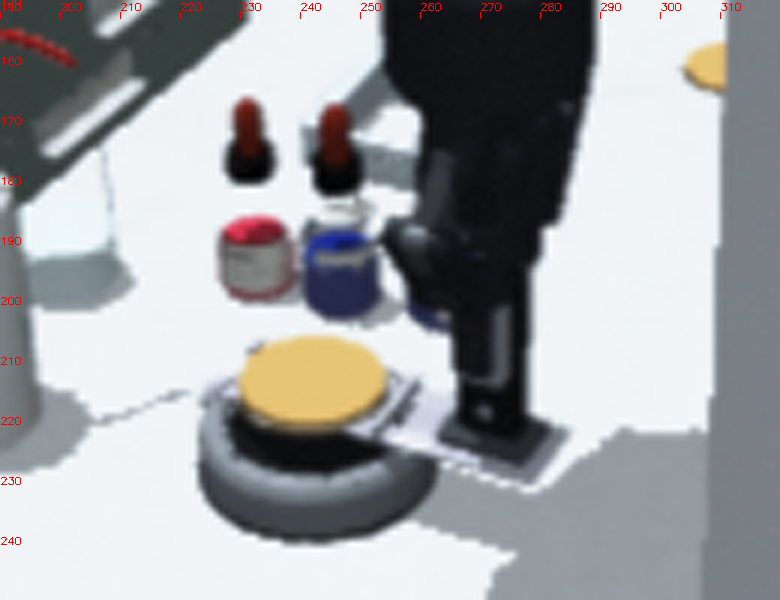

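View pics/w12a.png

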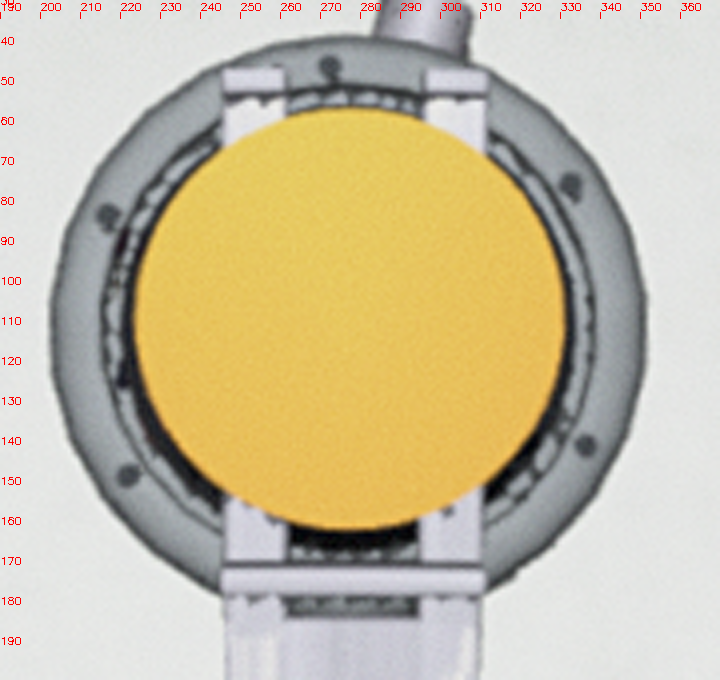

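```bash
python3 scr.py 12 "[(273,46.8),(217,84),(222.3,148.7),(336.7,141.5),(333,76.5)]"
```

```text
screws (array([76.41, -0.34]), np.float64(38.66), array([-0.03,  0.08, -0.07,  0.05, -0.03]))
```

View pics/top12.png

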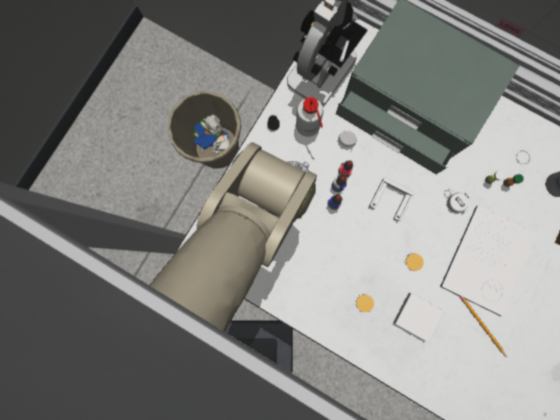

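Request:
jog_arm --pt "1 0 0 0 0" --pt "1 0 0 0 0" --pt "1 0 0 0 0" --pt "1 0 0 0 0" --pt "1 0 0 0 0"

```text
time_s: 13.6
tool_pos: [0.5262, -0.1372, 0.0733]
tcp_rot: [-3.142, -0.0, -0.475]
contact_force: [0.3, -0.5, -3.0]
grip_width: 0.0134
```

```bash
python3 -c "
from workcell import r
s=r.sense();print(s['time_s'],s['tool_pos'],s['tcp_rot'],s['contact_force'],abs(s['qd']).max(),s['grip_width']);print(r.sign_off())"
```

```text
13.6 [ 0.52623677 -0.13717718  0.07330431] [-3.14159193e+00 -3.91834765e-05 -4.75209201e-01] [ 0.26782782 -0.49621998 -3.01686068] 0.001192450853017625 0.013351619321629751
the job is handed in; nothing more can be done
None
```

I took the lifter by its handle, slid the tines under the large dish and lifted it off the stand. I carried it over with the tines' underside about 13 cm above the worktop (bottles 98 mm) and lowered it over the detector. The job was handed in at 13.6 s with the arm still holding the lifter.

**Centring:** the dish is about 0.7 mm lengthwise and 0.2 mm sideways from the centre of the detector's ring screws in the wrist view. Other sightings of the window centre, from three cameras, scattered by up to about 3 mm.

**Height and level:** the tines' underside is about 10.4 mm above the ring by the tool height, and about 10.8 mm by the side camera's depth. The tool is vertical to within 0.001 rad and the arm is still.

**Contacts:** the readings taken after each move stayed below about 3 N during the carry. The highest was about 9 N, while gripping the lifter on the worktop. The last pictures show the beaker, wash bottle and eyepiece where they were. In the last top view the bottles look unmoved too, though in the side view the gripper hides part of the nearest one.

**Disagreement:** the wrist camera put the lifter's seat about 1 mm farther forward than the nominal dimensions. I went by the dish and lifter as seen together in that same view.

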